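# Zero the stall's thickness comparator on its master, then load the press spacer

## Task

Zero the thickness comparator: gently slide the steel master along the channel under the sprung foot until it is fully home against the end stop, let go of it, and turn the bezel until its index lines up with the pointer. Then put the master back on the cork mat and gently slide the wooden-handled spacer fully home in its place, keeping the zero you set; leave it there and leave the sweets and the jar where they are.

Things in the scene. Friction and masses are not known exactly. Their poses are not given: they have to be found in the camera images.
- comparator: Fixed thickness comparator. Grey base plate 270 x 110 x 12 mm, x -165 to +105 mm, its top (z = 12) is the sliding surface. Origin on the table under the foot's axis; x runs along the channel towards the stop. A column (x 59 to 93, 137 mm high) carries the head: an arm 30 mm wide from x = -14 back to the column, z 73 to 95, a neck of 32 mm diameter on it and the round dial on top, at x = y = 0.
- channel (a point): Middle of the channel's mouth, on the plate's top at x = -38 mm, y = 0 of the comparator. The channel is two steel rails 8 mm high along the comparator's x, 23 mm apart inside from x = -10 to +40; in front of that they flare, to about 31 mm apart at the mouth.
- stop: Steel end stop across the far end of the channel, 46 mm wide and 20 mm high, its face at x = 40 mm in the comparator's frame (its origin and axes are the comparator's). Delicate: it must never be pressed with more than 20 N.
- foot (a point): Lowest point of the polished round-ended sprung foot (12 mm diameter) hanging above the channel at x = 0. Free, it is 15 to 19 mm above the plate, as the head's height differs daily; a gauge's ramped nose lifts it to ride on the flat of the tongue. It presses down with 2 to 5 N: some 2 to 5 N against pushing on the ramp, less on the flat. Never load it with more than 25 N.
- bezel_top (a point): Centre of the top face of the bezel, about 128 mm above the table (2 mm up or down with the head). The bezel is a ribbed aluminium ring 50 mm in diameter and 16 mm high, free on all sides for gripping from above (its neck below is 32 mm in diameter and 18 mm high).
- bezel (a joint): Angle of the bezel, rad, growing clockwise seen from above; at 0 its index points to the comparator's -x. Stiff (0.06 N m of friction), it stays where it is left. Range -0.3 to 2.6; it starts between 0 and 0.4.
- pointer (a joint): Angle of the dial's black pointer, rad, clockwise from above, measured from the same direction as the bezel: index and pointer line up when the two values are equal. It turns 0.16 rad for each mm that the foot is lifted, is 0 with nothing under the foot and comes to 0.8 to 1.45 with the master. The spacer is 2 mm thicker than the master, so it reads 0.32 rad more.
- bezel_index (a point): Outer index of the bezel: a raised dark tab on its top, this point 20 mm from the dial's centre.
- pointer_tip (a point): The pointer's end carried out to 20 mm from the dial's centre (the black needle itself ends at 18 mm); on top of bezel_index in plan when zeroed.
- master: Setting master, all steel, 0.4 to 0.75 kg: a tall grip block 40 (x) x 30 (y) x 48 mm high, with a tongue 20 mm wide and 24 mm high running from it along +x to a ramped nose 125 mm from the origin (8 mm high at the tip, full height 29 mm behind it). Origin under the middle of the grip block, z up. Starts on the mat, on either side of it.
- master_nose (a point): Middle of the lower edge of the master's nose, 125 mm along +x from its origin. Home: at x = 40 mm in the comparator's frame.
- spacer: Press spacer, 0.3 to 0.55 kg: a low wooden grip block 56 (x) x 30 (y) x 34 mm high, with an aluminium tongue 20 mm wide and 26 mm high along +x to a ramped nose 125 mm from the origin (8 mm high at the tip, full height 33 mm behind it). Origin under the middle of the grip block, z up. Starts on the mat beside the master.
- spacer_nose (a point): Middle of the lower edge of the spacer's nose, 125 mm along +x from its origin. Home: at x = 40 mm in the comparator's frame.
- mat: Fixed cork mat 240 (x) x 200 (y) x 4 mm on which master and spacer lie side by side; origin under its centre.
- sweet_box: Bystander: clear-lidded box of seed sweets 126 x 86 x 34 mm, origin under its centre.
- cake_pale: Bystander: round pale puffed-grain cake, 84 mm in diameter, 16 mm thick, origin under its centre.
- syrup_jar: Bystander: amber glass jar, 68 mm in diameter, 100 mm high, origin under its centre.
Mind the look-alikes: they are no part of the job. Leave any purple or turquoise look-alike of the master alone.

How it is judged (in metres and radians):
On the way, in this order (a step that is already met when the one before it is completed fails the run):
1. the master is fully home against the end stop, flat under the sprung foot, and let go (x of master_nose in the frame of comparator above 0.0382 m and y of master_nose in the frame of comparator between -0.004 and 0.004 m and z of master_nose in the frame of comparator below 0.0145 m and angle between master's own z axis and vertical below 0.04 rad and value of joint pointer above 0.5 rad and contact force between the fingers and master below 0.3 N), for 0.2 s.
2. with the master home and let go, the bezel's index is lined up with the pointer (within 2.4 mm at the 20 mm radius, 7 degrees) (all of step 1 and horizontal distance between pointer_tip and bezel_index below 0.0024 m), for 0.3 s.
3. the spacer is fully home against the end stop, flat under the sprung foot (x of spacer_nose in the frame of comparator above 0.0382 m and y of spacer_nose in the frame of comparator between -0.004 and 0.004 m and z of spacer_nose in the frame of comparator below 0.0145 m and angle between spacer's own z axis and vertical below 0.04 rad and value of joint pointer above 0.5 rad), for 0.2 s.
At the end, for the whole second after the job is handed in: The spacer lies released, flat on the plate under the foot with its nose within 1.8 mm of the end stop; the bezel still holds the zero (pointer tip 3.6 to 9.2 mm from the index at the 20 mm radius: 6.4 mm is what the thicker spacer shows); the master lies flat and still on the cork mat (all of step 3 and horizontal distance between pointer_tip and bezel_index between 0.0036 and 0.0092 m and x of master in the frame of mat between -0.15 and 0.12 m and y of master in the frame of mat between -0.1 and 0.1 m and y of master_nose in the frame of mat between -0.13 and 0.13 m and z of master in the frame of mat between 0.002 and 0.008 m and angle between master's own z axis and vertical below 0.06 rad and linear speed of each of master, spacer below 0.01 m/s); the robot touches nothing.
It fails at once if the master is pressed against the end stop with more than 20 N (contact force between master and stop above 20 N).
It fails at once if the spacer is pressed against the end stop with more than 20 N (contact force between spacer and stop above 20 N).
It fails at once if the sprung foot is loaded with more than 25 N (contact force between plunger and anything else above 25 N).
It fails at once if the sweet box, the grain cake or the jar is moved more than 15 mm (distance of any of sweet_box, cake_pale, syrup_jar from where it was at the start of the episode above 0.015 m).
It also fails if it takes over 72 s, if anything falls off the work surface, if the arm or the gripper's body presses on something with over 40 N, if the wrist force passes 120 N, or if a joint passes its speed limit or range.

## Robot

A 6-joint arm with a two-finger parallel gripper is mounted at the origin on the work surface. World frame = base frame: x ahead of the robot, y to its left, z up, the work surface at z = 0. Lengths are in m, angles in degrees, forces in N, time in s.
With the tool pointing down it reaches from about 0.3 to 0.75 m from the base axis. Payload 8.5 kg.
Tool frame: the origin (TCP) lies on the centre line of the jaws, within the pads' length; the fingertips stand 17 mm ahead of it and the grasp point (between the pads) lies 2 mm behind it; z points along the fingers, y is the direction in which the jaws open and shut (so a half turn about z gives the same grasp; the last joint's range is limited). The gripper opens to 85 mm and grips with 20 to 120 N. Pads are 22 mm wide; open, the fingers measure 114 mm over their backs; the gripper's body (76 mm by 85 mm) begins 54 mm behind the grasp point. The pads swing forward as they close: fully open they stand 13 mm farther back than shut.
Start: joints at [-78.856, 21.807, 74.336, -0, 83.858, -12.336], TCP at [0.219, -0.504, 0.248] pointing down, gripper open.
Joint ranges: [-178.18, 178.18], [-50.72, 133.34], [12.68, 142.11], [-81.47, 261.47], [9.98, 163.14], [-165.26, 165.26]. Speed limits (degrees/s): [136.94, 136.94, 180, 180, 180, 180].

## Interface

Orientations are given as a 3x3 rotation matrix whose columns are the frame's x, y, z axes.
In Python, from rig import env, imaging, close_job gives the robot as it stands.
- The arm moves only by the tool step_arm, never from a script. Its argument "steps" is one flat list of numbers, 7 for each row, row after row: the opening, from 0 (shut) to 1 (fully open), then the shift along the tool's x, y, z as a fraction of full scale, then the turn, a rotation vector about the tool's x, y, z as a fraction of full scale. A call has 1 to 10 rows; each row is the pose to reach, as a shift and turn from the pose commanded when the call began, along the tool's axes at that moment; what a row does not reach only later rows make up. Full scale, the value 1, is 0.3 m for a shift and 45 degrees for a turn. A row lasts 1/10 s, in which the tool goes at most 50 mm and 8.59 degrees, less where a joint would pass 70% of its speed; a pose out of reach is approached as far as the arm can. A call with a number of a shift or a turn outside -1 to 1 is refused whole. A call with a gripper value outside its range is refused whole. The fingers move at their own pace and stop on an object; "grip_force" is the grip in N (left out, the last holds). Time passes only in rows, so rows that repeat a pose let the fingers close. It gives the time, the measured TCP pose, the force and the opening at its end, in the units of the state.
- env.observe(): the state, without advancing time (a new reading comes with each control period).
- imaging.get_image(name): name is "side" or "top" or "wrist"; returns (picture, depth): 384x512x3 uint8, blue, green, red; 384x512 float32, m along the optical axis (not along the pixel's ray), 0 where there is no reading.
- imaging.get_calibration(name): a dict with "camera_matrix" (3x3 intrinsics, pixels), "world_from_camera" (4x4, takes a point from camera to world coordinates). Camera axes: x right, y down, z forward; pixel columns grow to the right and rows downward; lengths in m; the calibration is good to about 2 mm. A picture is of the moment at which its call begins: read the wrist's pose just before it. get_calibration takes no time and is no camera call; for the wrist camera it gives the pose at the moment of the call.
- close_job(): hands the job in, once; it reports no verdict.
Trained networks look in the newest picture that a camera, given by its name, has taken for a name from the list of things; names that differ only in an ending like _2 or _b are one class to them, and where a whole thing is asked for, a point or a joint stands for the part that bears it (a point fixed in the world has none). Each returns a list of dicts, best first, with "score" (0 to 1); they miss things now and then, are a little off and sometimes report something else, mostly with a low value. They report only what shows in the picture. A call takes as long as a camera call. They do not tell look-alikes from the thing itself.
- imaging.spot_in(camera, target): "pixel" ([column, row] in pixels, amid what is visible of it).
- imaging.regions_of(camera, target): "mask" (384x512 bool, what is visible of it) and "pixel" ([column, row] in pixels, amid what is visible of it).
- imaging.pinpoint(camera, target): "pixel" ([column, row] in pixels: a listed point, or the origin of a listed thing).
The state is a dict: "time_s": time; "q": joint angles; "qvel": joint speeds; "joint_efforts": joint torques, N m; "position": TCP position; "tool_rot": TCP orientation; "ft_force": force on the tool from outside, world axes, zero at the start; "wrist_torque": the same for the moment, N m; "grip_width": finger opening in m.
Only numpy, scipy, OpenCV 4.12 (cv2) and the standard library are available. Lean on these libraries where they do the work, as an engineer would, in place of code of your own. Each camera call takes 0.05 s, during which the arm holds its last target.

## Working session

There is one attempt and no reset: what is moved stays moved. The work goes in short steps, Python scripts to look and compute and a tool call to move; the robot and the scene stay as the last step left them, time stands still between calls to the robot, and variables do not carry over. Pictures are saved under pics/ and viewed, and the job is handed in when it is done.

Besides the shell and the picture viewer there is one more tool, called after "Call:" in YAML: its name, and indented under it one key for each argument. step_arm: Moves the arm, as the interface text tells. Shift numbers are shares of 0.3 m and turn numbers shares of 45 degrees, none past 1 either way. Its arguments: {"type":"object","properties":{"steps":{"type":"array","items":{"type":"number"}},"grip_force":{"type":"number"}},"required":["steps"]}

```bash
ls; mkdir -p pics; cat > h.py <<'E'
import numpy as np, cv2
from rig import env, imaging, close_job
def snap(n,f):
    im,d=imaging.get_image(n); cv2.imwrite('pics/'+f+'.png',im); np.save('pics/'+f+'.npy',d); return im,d
def cal(n):
    c=imaging.get_calibration(n); return np.array(c['camera_matrix']),np.array(c['world_from_camera'])
def px2w(n,px,z=None,d=None,c=None):
    K,T=c or cal(n); r=np.linalg.inv(K)@np.array([px[0],px[1],1.0])
    if d is not None: p=r*d; return T[:3,:3]@p+T[:3,3]
    r=T[:3,:3]@r; s=(z-T[2,3])/r[2]; return T[:3,3]+s*r
def w2px(n,p,c=None):
    K,T=c or cal(n); q=K@(T[:3,:3].T@(np.array(p)-T[:3,3])); return q[:2]/q[2]
E
python3 - <<'E'
from h import *
np.set_printoptions(precision=4,suppress=True)
s=env.observe(); print(s)
for n in('top','side','wrist'):
    snap(n,n+'0'); K,T=cal(n); print(n,K.tolist(),T.round(3).tolist())
    for t in('comparator','channel','stop','foot','bezel_top','bezel_index','pointer_tip','master','master_nose','spacer','spacer_nose','mat') if n=='top' else ():
        print(t,[(r['pixel'],round(r['score'],2)) for r in imaging.pinpoint(n,t)][:3])
E
```

```text
pics
{'time_s': 0.0, 'q': array([-78.8575,  21.8415,  74.3857,  -0.0015,  83.8575, -12.3348]), 'qvel': array([-0.11  , -0.0604,  0.0371,  0.0873, -0.0075, -0.0285]), 'joint_efforts': array([ -0.0007, -44.8463, -23.1283,  -0.0003,   0.0047,  -0.    ]), 'position': array([ 0.2191, -0.5042,  0.2477]), 'tool_rot': array([[ 0.9172,  0.3984, -0.0003],
       [ 0.3984, -0.9172,  0.0014],
       [ 0.0003, -0.0015, -1.    ]]), 'ft_force': array([ 0.0638,  0.4388, -0.4359]), 'wrist_torque': array([0.0095, 0.0323, 0.0132]), 'grip_width': 0.08500412776741038}
top [[486.2184056093309, 0.0, 250.50883701764852], [0.0, 486.2184056093309, 189.50504208624815], [0.0, 0.0, 1.0]] [[-0.01, -0.986, 0.168, 0.177], [-1.0, 0.012, 0.009, 0.016], [-0.011, -0.168, -0.986, 1.797], [0.0, 0.0, 0.0, 1.0]]
comparator [([303.3, 149.9], 0.68)]
channel [([303.4, 159.1], 0.68)]
stop []
foot []
bezel_top [([309.8, 146.1], 0.21)]
bezel_index [([311.5, 150.0], 0.7), ([374.0, 188.2], 0.62)]
pointer_tip []
master [([125.4, 196.5], 0.85), ([160.9, 261.9], 0.74), ([216.9, 202.7], 0.62)]
master_nose [([186.3, 241.4], 0.83), ([208.7, 172.0], 0.72), ([157.5, 190.6], 0.61)]
spacer [([191.1, 207.1], 0.74), ([311.2, 147.5], 0.73)]
spacer_nose [([186.9, 170.8], 0.72)]
mat [([200.1, 192.1], 0.63)]
side [[452.2883953587832, 0.0, 258.5608674338336], [0.0, 452.2883953587832, 194.8566706684734], [0.0, 0.0, 1.0]] [[-0.707, -0.506, 0.494, -0.219], [-0.707, 0.495, -0.506, 0.723], [0.011, -0.707, -0.707, 1.076], [0.0, 0.0, 0.0, 1.0]]
wrist [[319.0035088916779, 0.0, 253.38102015211106], [0.0, 319.0035088916779, 188.42987437866012], [0.0, 0.0, 1.0]] [[0.398, -0.884, -0.245, 0.281], [-0.917, -0.384, -0.107, -0.478], [0.001, 0.268, -0.963, 0.373], [0.0, 0.0, 0.0, 1.0]]
```

```bash
python3 - <<'E'
import cv2
im=cv2.imread('pics/top0.png'); c=im[100:300,90:400]; cv2.imwrite('pics/top0c.png',cv2.resize(c,None,fx=2.58,fy=2.58,interpolation=cv2.INTER_CUBIC))
E
```

```text
(no output)
```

View pics/top0c.png

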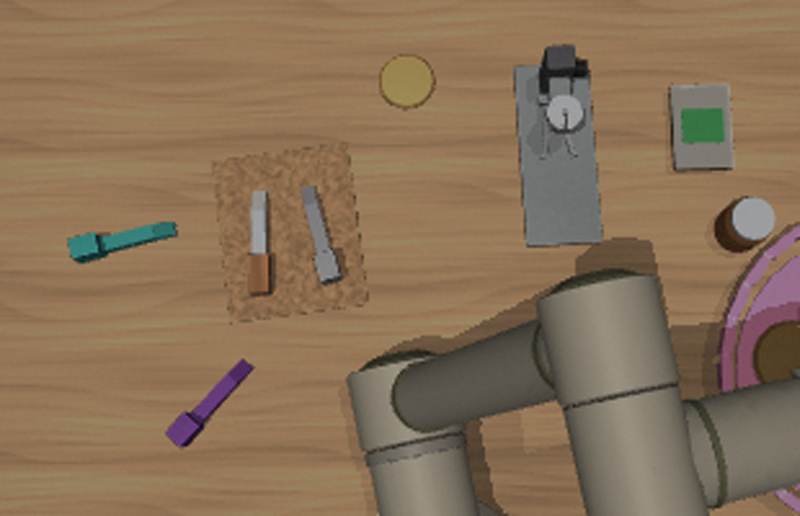

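View pics/side0.png

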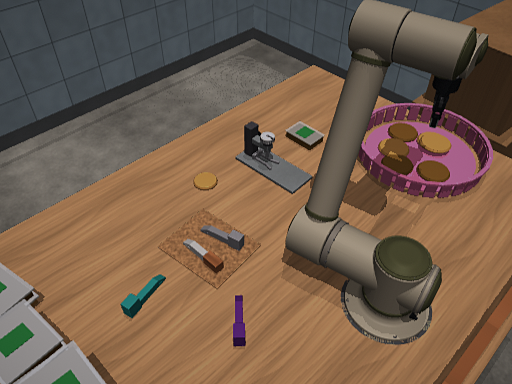

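View pics/top0.png

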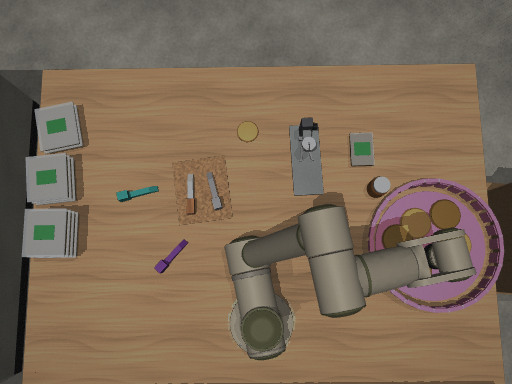

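```bash
python3 - <<'E'
from h import *
np.set_printoptions(precision=4,suppress=True)
for n,p,z in [('mat',(201,190),.004),('grip_m',(217,203),.05),('nose_m',(209,172),.02),('grip_s',(191,206),.036),('nose_s',(190,174),.02),('dial',(309.5,144),.128),('plate-mouth-end-mid',((294+323)/2,194.5),.012),('cake',(247.5,131.5),.016),('box',(362,149),.034),('jar',(381,185),.1)]:
    print(n,px2w('top',p,z))
E
```

```text
mat [0.4832 0.2187 0.004 ]
grip_m [0.4267 0.155  0.05  ]
nose_m [0.5483 0.1875 0.02  ]
grip_s [0.4188 0.2513 0.036 ]
nose_s [0.5416 0.2585 0.02  ]
dial [ 0.6224 -0.1781  0.128 ]
plate-mouth-end-mid [ 0.4601 -0.182   0.012 ]
cake [0.7042 0.0423 0.016 ]
box [ 0.6257 -0.3836  0.034 ]
jar [ 0.4771 -0.4293  0.1   ]
```

Call:
step_arm:
  steps: [1,0.933,-0.6,-0.2,0,0,-1,1,0.933,-0.6,-0.2,0,0,-1,1,0.933,-0.6,-0.2,0,0,-1,1,0.933,-0.6,-0.2,0,0,-1,1,0.933,-0.6,-0.2,0,0,-1,1,0.933,-0.6,-0.2,0,0,-1,1,0.933,-0.6,-0.2,0,0,-1,1,0.933,-0.6,-0.2,0,0,-1]
  grip_force: 40

```text
time_s: 1.55
position: [0.4059, -0.2247, 0.3095]
tool_rot: [[0.362, 0.932, 0.002], [0.932, -0.362, -0.001], [-0.0, 0.002, -1.0]]
ft_force: [-1.0, 0.1, -0.7]
grip_width: 0.0853
```

Call:
step_arm:
  steps: [1,0,0,0,0,0,-1,1,0,0,0,0,0,-1,1,0,0,0,0,0,-1,1,0,0,0,0,0,-1,1,0,0,0,0,0,-1,1,0,0,0,0,0,-1]

```text
time_s: 2.15
position: [0.4038, -0.2284, 0.3082]
tool_rot: [[-0.402, 0.916, -0.0], [0.916, 0.402, 0.0], [0.0, -0.0, -1.0]]
ft_force: [-0.2, -0.0, -0.1]
grip_width: 0.0854
```

Call:
step_arm:
  steps: [1,0,0,0,0,0,-1,1,0,0,0,0,0,-1,1,0,0,0,0,0,-1,1,0,0,0,0,0,-1,1,0,0,0,0,0,-1,1,0,0,0,0,0,-1]

```text
time_s: 2.75
position: [0.4038, -0.2284, 0.3082]
tool_rot: [[-0.932, 0.363, -0.0], [0.363, 0.932, 0.0], [0.0, -0.0, -1.0]]
ft_force: [0.1, 0.7, 0.0]
grip_width: 0.0855
```

```bash
python3 - <<'E'
from h import *
np.set_printoptions(precision=4,suppress=True)
s=env.observe(); print(s['time_s'],s['position'],s['tool_rot'],s['q'])
E
```

```text
2.75 [ 0.4038 -0.2284  0.3082] [[-0.9317  0.3632 -0.0003]
 [ 0.3632  0.9317  0.    ]
 [ 0.0003 -0.0001 -1.    ]] [ -44.1628   10.722    80.2864   -0.0126   89.0054 -112.8666]
```

Call:
step_arm:
  steps: [1,-0.302,0.29,0.027,0,0,-0.473,1,-0.302,0.29,0.027,0,0,-0.473,1,-0.302,0.29,0.027,0,0,-0.473,1,-0.302,0.29,0.027,0,0,-0.473,1,-0.302,0.29,0.027,0,0,-0.473,1,-0.302,0.29,0.027,0,0,-0.473]

```text
time_s: 3.35
position: [0.5195, -0.1809, 0.3004]
tool_rot: [[-1.0, 0.006, -0.0], [0.006, 1.0, -0.0], [0.0, -0.0, -1.0]]
ft_force: [-0.2, -0.1, -0.7]
grip_width: 0.0854
```

```bash
python3 - <<'E'
from h import *
np.set_printoptions(precision=4,suppress=True)
s=env.observe(); print(s['time_s'],s['position'],s['tool_rot'],s['q'])
im,d=snap('wrist','w1'); K,T=cal('wrist'); np.savez('pics/w1c.npz',K=K,T=T); print(T)
cv2.imwrite('pics/w1b.png',cv2.resize(im,None,fx=1.56,fy=1.56,interpolation=cv2.INTER_CUBIC))
for t in('comparator','channel','foot','bezel_top','bezel_index','pointer_tip'):
        print(t,[(r['pixel'],round(r['score'],2)) for r in imaging.pinpoint('wrist',t)][:3])
E
```

```text
3.35 [ 0.5195 -0.1809  0.3004] [[-1.      0.0061 -0.0001]
 [ 0.0061  1.     -0.0002]
 [ 0.0001 -0.0002 -1.    ]] [ -31.5231   20.0401   68.4621   -0.014    91.4976 -121.1715]
[[ 0.0061  0.9633  0.2682  0.4518]
 [ 1.     -0.0056 -0.0026 -0.1806]
 [-0.001   0.2682 -0.9634  0.425 ]
 [ 0.      0.      0.      1.    ]]
comparator [([256.3, 224.8], 0.88)]
channel [([256.7, 206.1], 0.83)]
foot [([254.1, 232.2], 0.44)]
bezel_top [([259.4, 274.0], 0.97), ([405.5, 275.0], 0.17)]
bezel_index [([261.6, 255.9], 0.94)]
pointer_tip [([254.0, 257.8], 0.63)]
```

View pics/w1b.png

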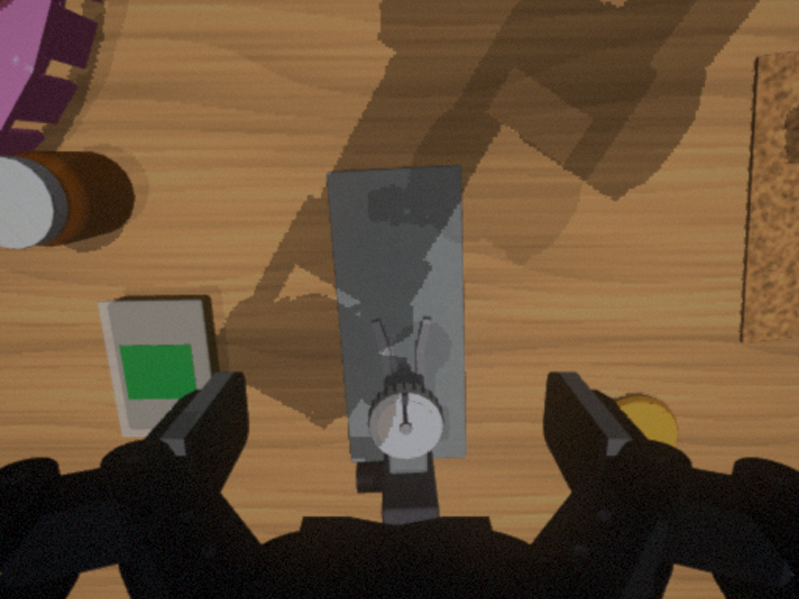

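```bash
cat >> h.py <<'E'
def cloud(f):
    d=np.load('pics/'+f+'.npy'); c=np.load('pics/'+f+'c.npz'); K,T=c['K'],c['T']
    v,u=np.mgrid[:d.shape[0],:d.shape[1]]
    P=np.stack([(u-K[0,2])/K[0,0]*d,(v-K[1,2])/K[1,1]*d,d],-1)@T[:3,:3].T+T[:3,3]
    P[d<=0]=np.nan; return P
def wsnap(f,scale=1.56):
    im,d=snap('wrist',f); K,T=cal('wrist'); np.savez('pics/'+f+'c.npz',K=K,T=T)
    cv2.imwrite('pics/'+f+'b.png',cv2.resize(im,None,fx=scale,fy=scale,interpolation=cv2.INTER_CUBIC)); return im,d,(K,T)
E
python3 - <<'E'
from h import *
np.set_printoptions(precision=4,suppress=True)
P=cloud('w1'); c=np.load('pics/w1c.npz'); c=(c['K'],c['T'])
print('table z',np.nanmedian(P[60:90,120:180,2]),'plate',np.nanmedian(P[120:190,225:285,2]))
z=P[...,2]; x=P[...,0]; y=P[...,1]
m=(z>.005)&(z<.017)&(x<.72)&(x>.4)&(abs(y+.18)<.09)
m=cv2.morphologyEx(m.astype(np.uint8),cv2.MORPH_OPEN,np.ones((3,3)))
n,l,st,_=cv2.connectedComponentsWithStats(m); k=1+np.argmax(st[1:,4]); m=l==k
# per-row left right edges
L=[];R=[]
for v in range(115,245):
    u=np.where(m[v])[0]
    if len(u)>40: 
        a=px2w('w',(u[0]-.5,v),.012,c=c); b=px2w('w',(u[-1]+.5,v),.012,c=c); L.append(a[:2]);R.append(b[:2])
for E_ in (L,R):
    E_=np.array(E_); p=np.polyfit(E_[:,0],E_[:,1],1); r=E_[:,1]-np.polyval(p,E_[:,0]); k=abs(r)<.002;p=np.polyfit(E_[k,0],E_[k,1],1); print('yaw deg',np.degrees(np.arctan(p[0])),'y at .55',np.polyval(p,.55),k.sum(),len(k),r.std())
N=[]
for u in range(218,290):
    v=np.where(m[:,u])[0]; N.append(px2w('w',(u,v[0]-.5),.012,c=c)[:2])
N=np.array(N); p=np.polyfit(N[:,1],N[:,0],1); print('near edge yaw',-np.degrees(np.arctan(p[0])),'x at y=-.181',np.polyval(p,-.181))
for z0 in(.126,.128,.130): print('dial',px2w('w',(259.4,274),z0,c=c))
mm=(z>.118)&(z<.136)&(abs(x-.625)<.04)&(abs(y+.18)<.04)
print('bezel top z',np.percentile(z[mm],[10,50,90]),x[mm].min(),x[mm].max(),y[mm].min(),y[mm].max(),np.median(x[mm]),np.median(y[mm]))
print('chan',px2w('w',(256.7,206.1),.012,c=c))
E
```

```text
table z -0.0008404175716155426 plate 0.011128003239918804
yaw deg 2.6637292571403313 y at .55 -0.23350193372381178 129 130 0.0004718602558814663
yaw deg 2.7458129200005357 y at .55 -0.12418613729635573 127 130 0.0006358302675924708
near edge yaw 2.7593735736360516 x at y=-.181 0.46122823935265517
dial [ 0.6285 -0.1756  0.126 ]
dial [ 0.6273 -0.1757  0.128 ]
dial [ 0.6261 -0.1757  0.13  ]
bezel top z [0.1261 0.1284 0.1295] 0.6000559600767106 0.6505070442634908 -0.20051655193942464 -0.1494707527467352 0.6225048177218334 -0.17509426579514184
chan [ 0.5918 -0.1773  0.012 ]
```

Call:
step_arm:
  steps: [1,0.1,0.8,0,0,0,0,1,0.1,0.8,0,0,0,0,1,0.1,0.8,0,0,0,0,1,0.1,0.8,0,0,0,0,1,0.1,0.8,0,0,0,0]

```text
time_s: 4.2
position: [0.4905, 0.0622, 0.3005]
tool_rot: [[-1.0, 0.004, 0.001], [0.004, 1.0, 0.0], [-0.001, 0.0, -1.0]]
ft_force: [0.5, 0.2, -0.8]
grip_width: 0.0851
```

Call:
step_arm:
  steps: [1,0,0.47,0,0,0,0,1,0,0.47,0,0,0,0,1,0,0.47,0,0,0,0,1,0,0.47,0,0,0,0,1,0,0.47,0,0,0,0]

```text
time_s: 4.7
position: [0.4917, 0.2014, 0.3001]
tool_rot: [[-1.0, 0.002, -0.0], [0.002, 1.0, -0.0], [0.0, -0.0, -1.0]]
ft_force: [-0.4, -0.5, 0.6]
grip_width: 0.0854
```

```bash
python3 - <<'E'
from h import *
np.set_printoptions(precision=4,suppress=True)
s=env.observe(); print(s['time_s'],s['position'],s['tool_rot'],s['q'])
wsnap('w2')
for t in('mat','master','master_nose','spacer','spacer_nose'):
        print(t,[(r['pixel'],round(r['score'],2)) for r in imaging.pinpoint('wrist',t)][:3])
E
```

```text
4.7 [0.4917 0.2014 0.3001] [[-1.      0.0024 -0.0001]
 [ 0.0024  1.     -0.0003]
 [ 0.0001 -0.0003 -1.    ]] [  9.5094  18.0715  71.4536  -0.0176  90.4849 -80.3522]
mat [([263.9, 147.7], 0.83)]
master [([218.8, 103.0], 0.91), ([482.1, 129.3], 0.85)]
master_nose [([246.4, 194.7], 0.84), ([389.1, 149.1], 0.6), ([296.2, 190.9], 0.56)]
spacer [([295.9, 97.1], 0.76)]
spacer_nose [([297.9, 188.8], 0.66)]
```

View pics/w2b.png

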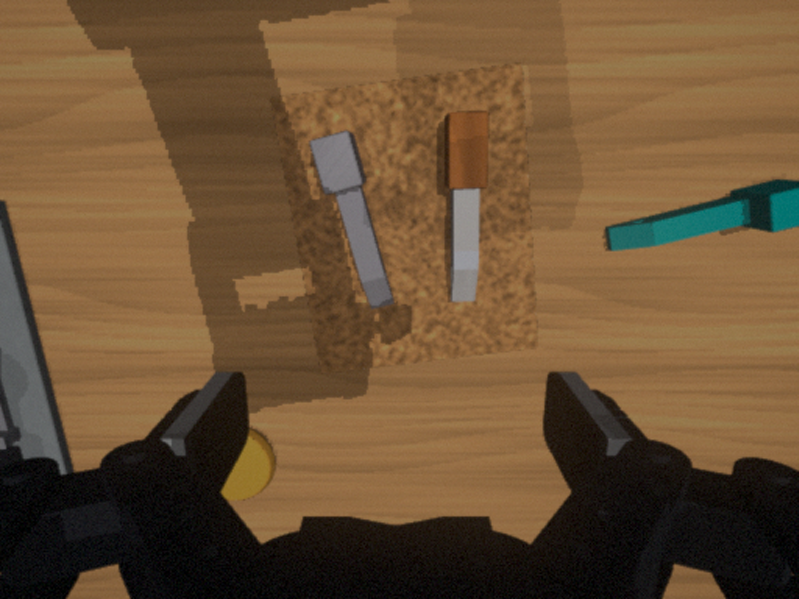

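```bash
cat >> h.py <<'E'
def gauge(f,xr,yr,zt,zb0=.004,tongz=None):
    """grip-block rectangle from points near top height"""
    P=cloud(f); x,y,z=P[...,0],P[...,1],P[...,2]
    roi=(x>xr[0])&(x<xr[1])&(y>yr[0])&(y<yr[1])
    out=[]
    for a,b in zt:
        m=roi&(z>a)&(z<b); m=cv2.morphologyEx(m.astype(np.uint8),cv2.MORPH_OPEN,np.ones((3,3)))
        n,l,st,_=cv2.connectedComponentsWithStats(m)
        if n<2: out.append(None); continue
        k=1+np.argmax(st[1:,4]); q=P[l==k]
        r=cv2.minAreaRect((q[:,:2]*1000).astype(np.float32)); out.append((np.median(q[:,2]),q.mean(0),r,len(q)))
    return out
E
python3 - <<'E'
from h import *
np.set_printoptions(precision=4,suppress=True)
P=cloud('w2');print('mat z',np.nanmedian(P[70:90,235:270,2]), np.nanmedian(P[205:215,300:330,2]))
print('M block',gauge('w2',(.38,.48),(.1,.2),[(.045,.06)]))
print('M tong',gauge('w2',(.40,.58),(.1,.215),[(.022,.034)]))
print('S block',gauge('w2',(.36,.48),(.215,.3),[(.0335,.045)]))
print('S tong',gauge('w2',(.40,.58),(.215,.3),[(.024,.0335)]))
c=np.load('pics/w2c.npz'); c=(c['K'],c['T'])
for n,p,z in [('m',(218.8,103),.004),('mn',(246.4,194.7),.004),('s',(295.9,97.1),.004),('sn',(297.9,188.8),.004),('mat',(263.9,147.7),0)]: print(n,px2w('w',p,z,c=c))
E
```

```text
mat z 0.003064994975569779 0.00285538651972006
M block [(np.float64(0.05096435370063626), array([0.4287, 0.1571, 0.0509]), ((428.94769287109375, 156.83676147460938), (39.95986557006836, 30.241350173950195), 14.79917049407959), 954)]
M tong [(np.float64(0.026987179406637973), array([0.4877, 0.1725, 0.0269]), ((489.54376220703125, 172.69781494140625), (83.54519653320312, 20.267162322998047), 14.663055419921875), 1054)]
S block [(np.float64(0.036872468561684635), array([0.4203, 0.2542, 0.0368]), ((420.7147521972656, 254.3642120361328), (55.85371780395508, 29.86128807067871), 2.0371689796447754), 1274)]
S tong [(np.float64(0.02890254743408338), array([0.4841, 0.2563, 0.0288]), ((485.57958984375, 256.53363037109375), (72.97117614746094, 19.642200469970703), 1.418741226196289), 917)]
m [0.428  0.1562 0.004 ]
mn [0.5501 0.1902 0.004 ]
s [0.4212 0.2542 0.004 ]
sn [0.5419 0.2608 0.004 ]
mat [0.4859 0.2141 0.    ]
```

Call:
step_arm:
  steps: [1,0.21,-0.15,0.3,0,0,-0.332,1,0.21,-0.15,0.5,0,0,-0.332,1,0.21,-0.15,0.667,0,0,-0.332,1,0.21,-0.15,0.667,0,0,-0.332,1,0.21,-0.15,0.667,0,0,-0.332,1,0.21,-0.15,0.667,0,0,-0.332,1,0.21,-0.15,0.667,0,0,-0.332]

```text
time_s: 5.7
position: [0.4296, 0.156, 0.101]
tool_rot: [[-0.967, -0.253, 0.001], [-0.253, 0.967, 0.0], [-0.001, -0.0, -1.0]]
ft_force: [0.1, 0.3, 0.7]
grip_width: 0.0851
```

```bash
python3 - <<'E'
from h import *
np.set_printoptions(precision=4,suppress=True)
s=env.observe(); R=s['tool_rot'];print(s['time_s'],s['position'],R,s['q'])
print(R.T@(np.array([.4285,.1567,.033])-s['position'])/.3, np.degrees(np.arctan2(R[1,0],R[0,0])))
wsnap('w3')
E
```

```text
5.7 [0.4296 0.156  0.101 ] [[-0.9674 -0.2531  0.0013]
 [-0.2531  0.9674  0.0002]
 [-0.0013 -0.0002 -1.    ]] [  5.0637  23.0071 101.3525   0.0031  55.5631 -99.5982]
[0.0033 0.0031 0.2265] -165.33984005575704
```

View pics/w3b.png

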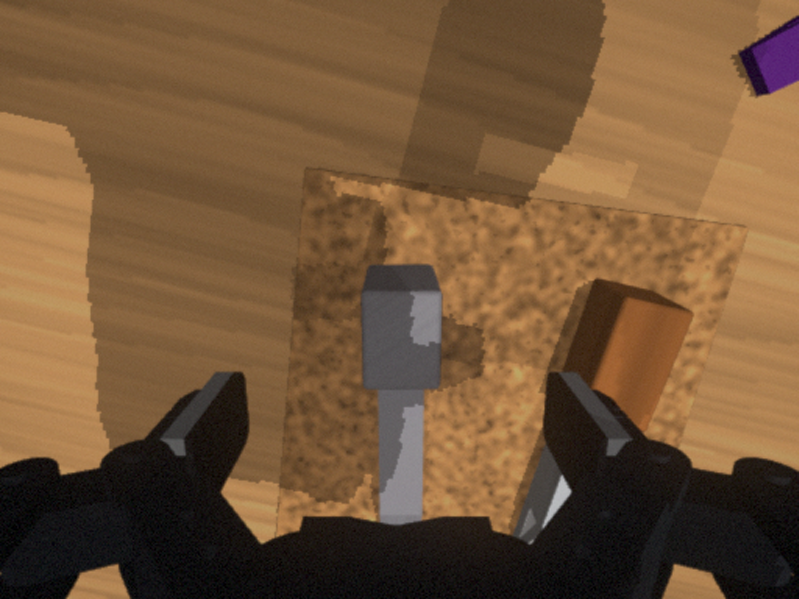

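Call:
step_arm:
  steps: [1,0.003,0.003,0.12,0,0,0,1,0.003,0.003,0.2265,0,0,0,1,0.003,0.003,0.2265,0,0,0,0,0.003,0.003,0.2265,0,0,0,0,0.003,0.003,0.2265,0,0,0,0,0.003,0.003,0.2265,0,0,0,0,0.003,0.003,0.2265,0,0,0,0,0.003,0.003,0.2265,0,0,0]
  grip_force: 30

```text
time_s: 6.55
position: [0.4282, 0.1571, 0.0333]
tool_rot: [[-0.967, -0.254, 0.002], [-0.254, 0.967, 0.0], [-0.002, -0.0, -1.0]]
ft_force: [-1.4, 0.9, 7.9]
grip_width: 0.0297
```

Call:
step_arm:
  steps: [0,0,0,0,0,0,0,0,0,0,0,0,0,0,0,0,0,0,0,0,0]

```text
time_s: 6.85
position: [0.4281, 0.1571, 0.0333]
tool_rot: [[-0.967, -0.254, 0.002], [-0.254, 0.967, 0.0], [-0.002, -0.0, -1.0]]
ft_force: [-2.4, 0.1, 8.2]
grip_width: 0.0294
```

Call:
step_arm:
  steps: [0,0,0,0,0,0,0,0,0,0,0,0,0,0,0,0,0,-0.05,0,0,0,0,0,0,-0.15,0,0,0,0,0,0,-0.25,0,0,0,0,0,0,-0.25,0,0,0,0,0,0,-0.25,0,0,0]
  grip_force: 100

```text
time_s: 7.55
position: [0.427, 0.1568, 0.1068]
tool_rot: [[-0.967, -0.254, -0.001], [-0.254, 0.967, -0.0], [0.001, 0.0, -1.0]]
ft_force: [-0.3, 0.2, -6.1]
grip_width: 0.0288
```

```bash
python3 - <<'E'
from h import *
np.set_printoptions(precision=4,suppress=True)
s=env.observe(); R=s['tool_rot'];print(s['time_s'],s['position'],s['ft_force'],s['wrist_torque'],s['grip_width'], np.degrees(np.arctan2(R[1,0],R[0,0])))
wsnap('w4');snap('side','s4')
im=cv2.imread('pics/s4.png');cv2.imwrite('pics/s4b.png',cv2.resize(im[160:310,130:330],None,fx=3.5,fy=3.5,interpolation=cv2.INTER_CUBIC))
E
```

```text
7.55 [0.427  0.1568 0.1068] [-0.2981  0.2289 -6.1214] [-0.0454  0.2077 -0.0373] 0.028807585661567946 -165.29402785518752
```

View pics/w4b.png

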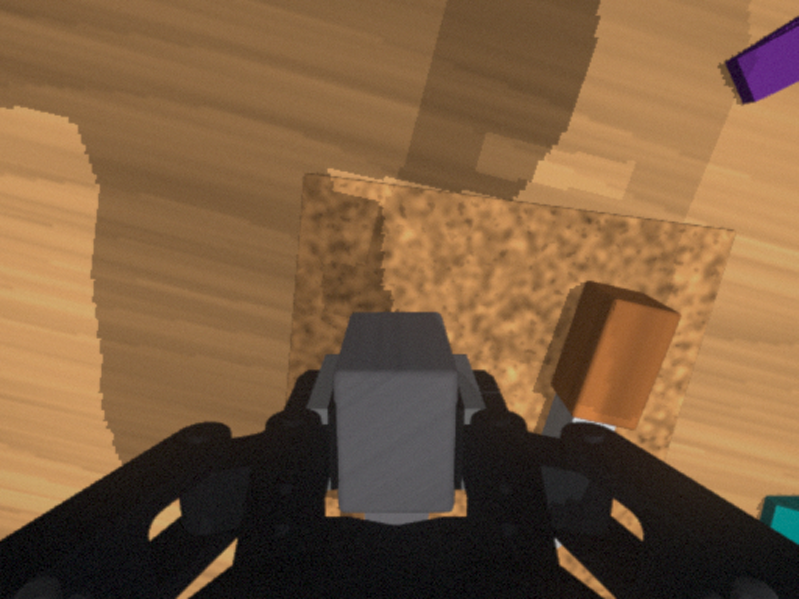

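View pics/s4b.png

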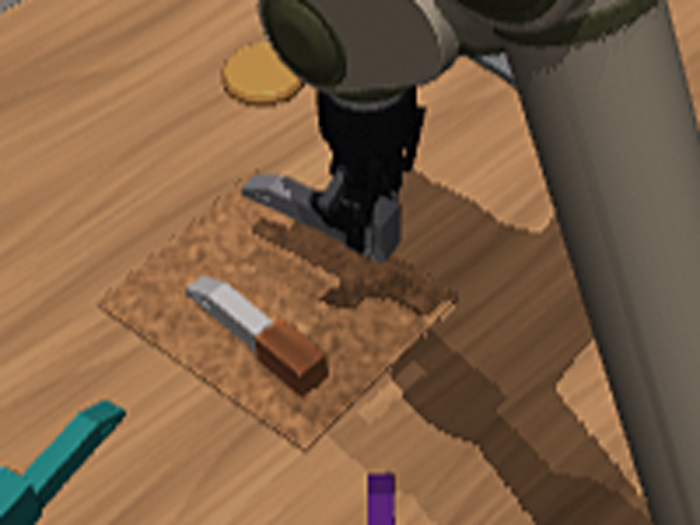

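Call:
step_arm:
  steps: [0,0.17,-0.9,0,0,0,0.266,0,0.17,-0.9,0,0,0,0.266,0,0.17,-0.9,0,0,0,0.266,0,0.17,-0.9,0,0,0,0.266,0,0.17,-0.9,0,0,0,0.266,0,0.17,-0.9,0,0,0,0.266,0,0.17,-0.9,0,0,0,0.266]

```text
time_s: 8.35
position: [0.4468, -0.1204, 0.1058]
tool_rot: [[-0.999, -0.043, -0.001], [-0.043, 0.999, 0.0], [0.001, 0.0, -1.0]]
ft_force: [-0.3, 0.9, -7.6]
grip_width: 0.029
```

```bash
cat >> h.py <<'E'
O=np.array([.6258,-.1753,0]); YC=2.72
ca=np.array([np.cos(np.radians(YC)),np.sin(np.radians(YC)),0]); cb=np.array([-ca[1],ca[0],0])
def rel(tx,ty,tz,yaw=180+YC):
    s=env.observe(); R=s['tool_rot']; p=s['position']; t=O+ca*tx+cb*ty; t[2]=tz
    d=p-O
    print('t',s['time_s'],'pos',p.round(4),'comp xy',np.round([d@ca,d@cb],4),'z',p[2].round(4),'ft comp',np.round([s['ft_force']@ca,s['ft_force']@cb,s['ft_force'][2]],1),'torq',s['wrist_torque'].round(3),'w',round(s['grip_width'],4))
    y=np.degrees(np.arctan2(R[1,0],R[0,0])); dy=(yaw-y+180)%360-180
    print('shift',(R.T@(t-p)/.3).round(4),'turn z',round(-dy/45,4),'tilt xy',np.degrees(R[:2,2]).round(2),'q6',s['q'][5].round(1))
E
python3 -c "
from h import *
rel(-.175,0,.1)"
```

```text
t 8.35 pos [ 0.4468 -0.1204  0.1058] comp xy [-0.1762  0.0634] z 0.1058 ft comp [-0.3  0.9 -7.6] torq [ 0.101  0.098 -0.032] w 0.029
shift [-0.005  -0.2112  0.0192] turn z -0.0052 tilt xy [-0.08  0.01] q6 -122.2
```

Call:
step_arm:
  steps: [0,-0.005,-0.211,0,0,0,-0.005,0,-0.005,-0.211,0.1,0,0,-0.005,0,-0.005,-0.211,0.15,0,0,-0.005,0,-0.005,-0.211,0.15,0,0,-0.005]

```text
time_s: 8.75
position: [0.4498, -0.1792, 0.0593]
tool_rot: [[-0.999, -0.051, -0.006], [-0.051, 0.999, 0.004], [0.006, 0.005, -1.0]]
ft_force: [0.3, -0.0, -5.6]
grip_width: 0.029
```

```bash
python3 - <<'E'
from h import *
rel(-.175,0,.0418)
im,d,c=wsnap('w5'); im,d=snap('side','s5'); cv2.imwrite('pics/s5b.png',cv2.resize(im[100:210,210:340],None,fx=5,fy=5,interpolation=cv2.INTER_CUBIC))
im,d=snap('top','t5'); cv2.imwrite('pics/t5b.png',cv2.resize(im[100:220,260:380],None,fx=5,fy=5,interpolation=cv2.INTER_CUBIC))
E
```

```text
t 8.75 pos [ 0.4498 -0.1792  0.0593] comp xy [-0.176   0.0045] z 0.0593 ft comp [ 0.3 -0.1 -5.6] torq [0.018 0.105 0.015] w 0.029
shift [-0.0037 -0.0152  0.0583] turn z 0.0047 tilt xy [-0.34  0.25] q6 -128.7
```

View pics/s5b.png

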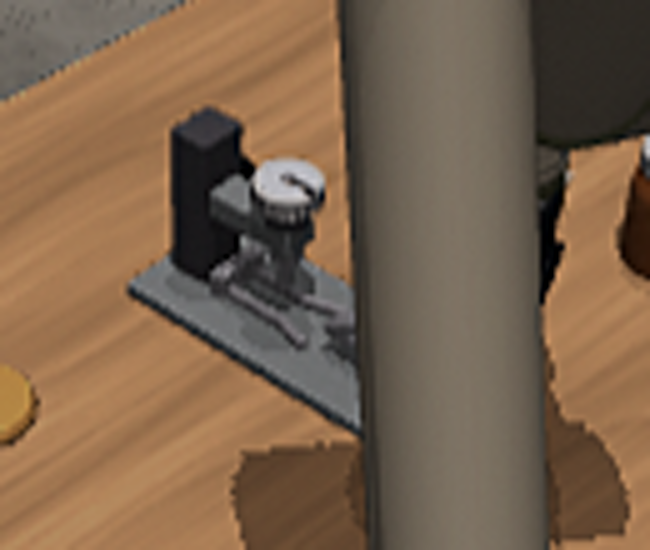

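View pics/t5b.png

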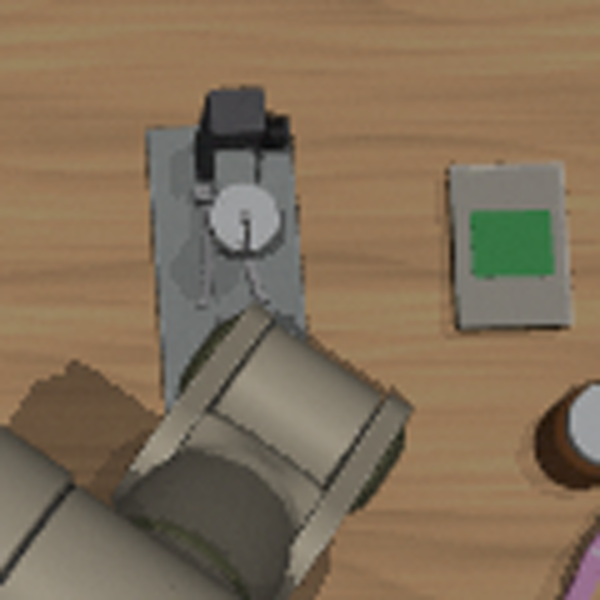

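View pics/w5b.png

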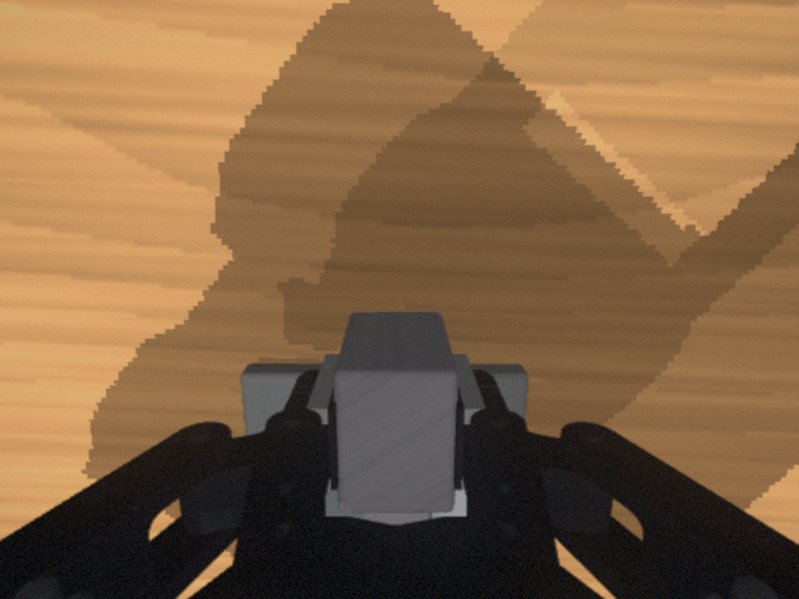

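Call:
step_arm:
  steps: [0,0,0,0,0,0,0,0,0,0,0,0,0,0,0,0,0,0,0,0,0]

```text
time_s: 9.2
position: [0.4515, -0.1803, 0.0626]
tool_rot: [[-0.999, -0.052, 0.001], [-0.052, 0.999, -0.001], [-0.001, -0.001, -1.0]]
ft_force: [-0.2, -0.4, -6.8]
grip_width: 0.0284
```

```bash
python3 - <<'E'
from h import *
rel(-.175,0,.0418)
im,d,c=wsnap('w6')
P=cloud('w6'); z=P[...,2];x=P[...,0];y=P[...,1]
m=(z>.006)&(z<.016)&(x<.52)
for v in range(236,275,4):
    u=np.where(m[v])[0]
    if len(u): print(v,u.min(),u.max(),(px2w('w',(u.min()-.5,v),.012,c=c)-O)@cb,(px2w('w',(u.max()+.5,v),.012,c=c)-O)@cb, (px2w('w',(u.max()+.5,v),.012,c=c)-O)@ca)
for a,b in((.06,.09),):
    m=(z>a)&(z<b)&(abs(x-.45)<.04)&(abs(y+.183)<.03)
    q=P[m]; print(np.median(q[:,2]),q.mean(0)); r=cv2.minAreaRect((q[:,:2]*1000).astype(np.float32)); print(r)
    A=np.c_[q[:,:2],np.ones(len(q))]; k=q[:,2]>np.median(q[:,2])-.003; print('plane',np.linalg.lstsq(A[k],q[k,2],rcond=None)[0])
    cc=np.array([r[0][0]/1000,r[0][1]/1000,0])-O; print('block comp',cc@ca,cc@cb)
E
```

```text
t 9.2 pos [ 0.4515 -0.1803  0.0626] comp xy [-0.1743  0.0033] z 0.0626 ft comp [-0.3 -0.4 -6.8] torq [-0.055  0.114 -0.057] w 0.0284
shift [ 0.0023 -0.011   0.0695] turn z 0.0058 tilt xy [ 0.04 -0.03] q6 -128.7
236 158 339 -0.05395289035621332 0.054207540595466605 -0.16427919043768027
240 159 339 -0.05355308645656141 0.054406424572594016 -0.1616967707273296
244 159 338 -0.05374939959420868 0.054008516440305784 -0.15909237169787235
248 160 338 -0.05334589758320668 0.05420813382111048 -0.15647178129255324
252 160 338 -0.05354289658485605 0.05440922841464052 -0.15383179793918988
256 160 337 -0.05374135982007516 0.05400689588069474 -0.1511691330112718
260 160 337 -0.053941303674562076 0.05420874031946183 -0.14848969079443905
264 161 337 -0.05353247787499279 0.0544120952239913 -0.1457901974642066
268 161 336 -0.053733138814854316 0.05400523879053087 -0.14306728917652345
272 161 169 -0.053935313706153225 -0.04840166925127913 -0.1397989005917457
0.07976165297710841 [ 0.44707319 -0.18081535  0.07832801]
((452.19891357421875, -182.43695068359375), (41.30320358276367, 60.23330307006836), 3.2029776573181152)
plane [-0.02005868 -0.00907366  0.08793087]
block comp -0.17374418727709803 0.001109351473749448
```

```bash
python3 - <<'E'
from h import *
im=cv2.imread('pics/w6.png'); c=np.load('pics/w6c.npz'); c=(c['K'],c['T'])
cv2.imwrite('pics/w6z.png',cv2.resize(im[185:345,180:330],None,fx=5,fy=5,interpolation=cv2.INTER_CUBIC)[:600])
for n,a,b,z in [('top edge',(215.4,239.5),(292.3,239.5),.081),('bot edge',(224.5,201),(283,201),.0333)]:
    for q in (a,b):
        p=px2w('w',q,z,c=c)-O; print(n,p@ca,p@cb)
E
```

```text
top edge -0.1933916802565758 -0.010730074417846
top edge -0.19353086930800564 0.01704113661237256
bot edge -0.1926374710042811 -0.011669821941658748
bot edge -0.1927813530015053 0.01791954648045557
```

View pics/w6z.png

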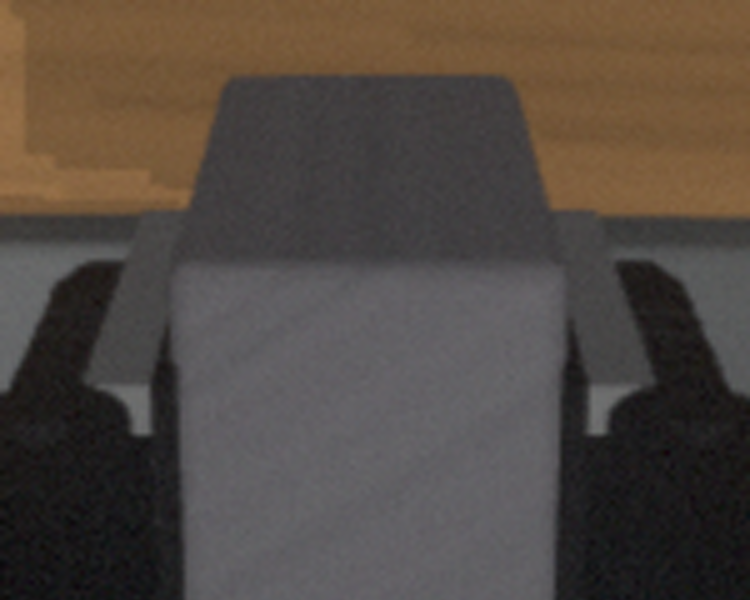

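Call:
step_arm:
  steps: [0,0.002,-0.0108,0.03,0,0,0.006,0,0.002,-0.0108,0.06,0,0,0.006,0,0.002,-0.0108,0.0675,0,0,0.006,0,0.002,-0.0108,0.0675,0,0,0.006,0,0.002,-0.0108,0.0675,0,0,0.006]

```text
time_s: 9.75
position: [0.4509, -0.1837, 0.0417]
tool_rot: [[-0.999, -0.047, -0.0], [-0.047, 0.999, 0.0], [0.0, 0.0, -1.0]]
ft_force: [-1.6, -0.5, -4.3]
grip_width: 0.029
```

```bash
python3 -c "
from h import *
rel(-.15,0,.0418)"
```

```text
t 9.75 pos [ 0.4509 -0.1837  0.0417] comp xy [-1.751e-01 -1.000e-04] z 0.0417 ft comp [-1.6 -0.5 -4.3] torq [-0.06   0.071 -0.043] w 0.029
shift [-0.0838  0.0002 -0.0004] turn z -0.0009 tilt xy [-0.01  0.01] q6 -128.8
```

Call:
step_arm:
  steps: [0,-0.03,0,-0.0013,0,0,0,0,-0.06,0,-0.0013,0,0,0,0,-0.09,0,-0.0013,0,0,0,0,-0.11,0,-0.0013,0,0,0,0,-0.13,0,-0.0013,0,0,0,0,-0.13,0,-0.0013,0,0,0]

```text
time_s: 10.35
position: [0.4906, -0.1817, 0.0422]
tool_rot: [[-0.999, -0.047, 0.0], [-0.047, 0.999, -0.0], [-0.0, -0.0, -1.0]]
ft_force: [-0.4, 0.4, -7.0]
grip_width: 0.0286
```

```bash
python3 -c "
from h import *
rel(-.11,0,.0418)"
```

```text
t 10.35 pos [ 0.4906 -0.1817  0.0422] comp xy [-0.1354 -0.    ] z 0.0422 ft comp [-0.4  0.4 -7. ] torq [ 0.013  0.097 -0.02 ] w 0.0286
shift [-0.0845  0.0001  0.0013] turn z 0.0 tilt xy [ 0.02 -0.01] q6 -126.0
```

Call:
step_arm:
  steps: [0,-0.02,0,0,0,0,0,0,-0.04,0,0,0,0,0,0,-0.055,0,0,0,0,0,0,-0.07,0,0,0,0,0,0,-0.0845,0,0,0,0,0,0,-0.0845,0,0,0,0,0]

```text
time_s: 10.95
position: [0.5157, -0.1806, 0.0423]
tool_rot: [[-0.999, -0.047, 0.0], [-0.047, 0.999, -0.0], [-0.0, -0.0, -1.0]]
ft_force: [-0.1, 0.3, -5.1]
grip_width: 0.0287
```

```bash
python3 -c "
from h import *
rel(-.095,0,.0418)"
```

```text
t 10.95 pos [ 0.5157 -0.1806  0.0423] comp xy [-1.102e-01 -1.000e-04] z 0.0423 ft comp [-0.   0.3 -5.1] torq [-0.01   0.123 -0.024] w 0.0287
shift [-0.0507  0.0003  0.0017] turn z -0.0003 tilt xy [ 0.02 -0.01] q6 -124.4
```

Smooth so far. On, in small rows, to TCP x = -0.095 (nose about 31 mm).

Call:
step_arm:
  steps: [0,-0.01,0,0,0,0,0,0,-0.02,0,0,0,0,0,0,-0.03,0,0,0,0,0,0,-0.04,0,0,0,0,0,0,-0.05,0,0,0,0,0,0,-0.05,0,0,0,0,0]

```text
time_s: 11.55
position: [0.5302, -0.1798, 0.0422]
tool_rot: [[-0.999, -0.047, -0.0], [-0.047, 0.999, 0.0], [0.0, 0.0, -1.0]]
ft_force: [0.0, 0.6, -7.7]
grip_width: 0.0289
```

```bash
python3 -c "
from h import *
rel(-.088,0,.0418)"
```

```text
t 11.55 pos [ 0.5302 -0.1798  0.0422] comp xy [-0.0957  0.    ] z 0.0422 ft comp [ 0.   0.6 -7.7] torq [0.023 0.227 0.026] w 0.0289
shift [-0.0256 -0.0001  0.0012] turn z -0.0006 tilt xy [-0.02  0.02] q6 -123.5
```

Call:
step_arm:
  steps: [0,-0.006,0,0,0,0,0,0,-0.012,0,0,0,0,0,0,-0.018,0,0,0,0,0,0,-0.023,0,0,0,0,0,0,-0.023,0,0,0,0,0]

```text
time_s: 12.05
position: [0.5375, -0.1796, 0.0422]
tool_rot: [[-0.999, -0.047, 0.001], [-0.047, 0.999, -0.0], [-0.001, -0.0, -1.0]]
ft_force: [0.1, 0.4, -9.4]
grip_width: 0.0287
```

Call:
step_arm:
  steps: [0,-0.0015,0,0,0,0,0,0,-0.0015,0,0,0,0,0]

```text
time_s: 12.25
position: [0.5376, -0.1795, 0.0422]
tool_rot: [[-0.999, -0.047, 0.0], [-0.047, 0.999, 0.0], [-0.0, 0.0, -1.0]]
ft_force: [0.1, -0.1, -9.7]
grip_width: 0.0288
```

Call:
step_arm:
  steps: [0,-0.0015,0,0,0,0,0,0,-0.0015,0,0,0,0,0]

```text
time_s: 12.45
position: [0.5379, -0.1795, 0.0423]
tool_rot: [[-0.999, -0.047, -0.0], [-0.047, 0.999, 0.0], [0.0, 0.0, -1.0]]
ft_force: [-1.4, 0.1, -9.1]
grip_width: 0.029
```

```bash
python3 -c "
from h import *
rel(-.0863,0,.0418)"
```

```text
t 12.45 pos [ 0.5379 -0.1795  0.0423] comp xy [-0.088 -0.   ] z 0.0423 ft comp [-1.4  0.2 -9.1] torq [ 0.019  0.477 -0.014] w 0.029
shift [-0.0057  0.0001  0.0016] turn z -0.0007 tilt xy [-0.01  0.01] q6 -123.1
```

Call:
step_arm:
  steps: [0,-0.001,0,0,0,0,0,0,-0.001,0,0,0,0,0]

```text
time_s: 12.65
position: [0.5382, -0.1795, 0.0423]
tool_rot: [[-0.999, -0.047, -0.0], [-0.047, 0.999, 0.0], [0.0, 0.0, -1.0]]
ft_force: [-1.7, 0.3, -8.8]
grip_width: 0.0291
```

Call:
step_arm:
  steps: [0,-0.001,0,0,0,0,0,0,-0.001,0,0,0,0,0]

```text
time_s: 12.85
position: [0.5386, -0.1795, 0.0423]
tool_rot: [[-0.999, -0.047, -0.0], [-0.047, 0.999, 0.0], [-0.0, 0.0, -1.0]]
ft_force: [-1.4, -1.0, -8.6]
grip_width: 0.0287
```

Call:
step_arm:
  steps: [0,-0.001,0,0,0,0,0,0,-0.001,0,0,0,0,0]

```text
time_s: 13.05
position: [0.5389, -0.1795, 0.0423]
tool_rot: [[-0.999, -0.047, 0.0], [-0.047, 0.999, 0.0], [-0.0, 0.0, -1.0]]
ft_force: [-1.3, 0.1, -10.6]
grip_width: 0.0288
```

Call:
step_arm:
  steps: [0,-0.001,0,0,0,0,0,0,-0.001,0,0,0,0,0]

```text
time_s: 13.25
position: [0.5392, -0.1795, 0.0423]
tool_rot: [[-0.999, -0.047, 0.0], [-0.047, 0.999, -0.0], [-0.0, -0.0, -1.0]]
ft_force: [-0.8, -0.1, -9.4]
grip_width: 0.0288
```

Call:
step_arm:
  steps: [0,-0.001,0,0,0,0,0,0,-0.001,0,0,0,0,0]

```text
time_s: 13.45
position: [0.5395, -0.1795, 0.0423]
tool_rot: [[-0.999, -0.047, 0.0], [-0.047, 0.999, -0.0], [-0.0, -0.0, -1.0]]
ft_force: [-1.4, -0.1, -9.9]
grip_width: 0.0286
```

Call:
step_arm:
  steps: [0,-0.001,0,0,0,0,0,0,-0.001,0,0,0,0,0]

```text
time_s: 13.65
position: [0.5398, -0.1795, 0.0423]
tool_rot: [[-0.999, -0.047, 0.0], [-0.047, 0.999, -0.0], [-0.0, -0.0, -1.0]]
ft_force: [-0.9, 0.3, -9.3]
grip_width: 0.0289
```

```bash
python3 -c "
from h import *
rel(-.0863,0,.0418)"
```

```text
t 13.65 pos [ 0.5398 -0.1795  0.0423] comp xy [-0.0861 -0.0001] z 0.0423 ft comp [-0.9  0.3 -9.3] torq [-0.014  0.489 -0.046] w 0.0289
shift [0.0008 0.0003 0.0018] turn z -0.0007 tilt xy [ 0.01 -0.  ] q6 -123.0
```

Call:
step_arm:
  steps: [0,-0.001,0,0,0,0,0,0,-0.001,0,0,0,0,0]

```text
time_s: 13.85
position: [0.5401, -0.1794, 0.0423]
tool_rot: [[-0.999, -0.047, 0.0], [-0.047, 0.999, -0.0], [-0.0, -0.0, -1.0]]
ft_force: [-0.7, -0.5, -8.6]
grip_width: 0.0288
```

Call:
step_arm:
  steps: [0,-0.001,0,0,0,0,0,0,-0.001,0,0,0,0,0]

```text
time_s: 14.05
position: [0.5404, -0.1794, 0.0423]
tool_rot: [[-0.999, -0.047, 0.0], [-0.047, 0.999, -0.0], [-0.0, -0.0, -1.0]]
ft_force: [-0.5, 0.3, -9.3]
grip_width: 0.0286
```

Call:
step_arm:
  steps: [0,-0.001,0,0,0,0,0,0,-0.001,0,0,0,0,0]

```text
time_s: 14.25
position: [0.5405, -0.1794, 0.0423]
tool_rot: [[-0.999, -0.047, -0.0], [-0.047, 0.999, 0.0], [0.0, 0.0, -1.0]]
ft_force: [-3.0, -0.6, -8.4]
grip_width: 0.0287
```

Call:
step_arm:
  steps: [0,-0.001,0,0,0,0,0,0,-0.001,0,0,0,0,0]

```text
time_s: 14.45
position: [0.5406, -0.1794, 0.0423]
tool_rot: [[-0.999, -0.047, -0.001], [-0.047, 0.999, 0.0], [0.001, 0.0, -1.0]]
ft_force: [-5.4, -0.5, -6.9]
grip_width: 0.0287
```

Call:
step_arm:
  steps: [0.45,0,0,0,0,0,0,0.6,0,0,0,0,0,0,0.8,0,0,0,0,0,0,0.8,0,0,0,0,0,0]

```text
time_s: 14.85
position: [0.5415, -0.1796, 0.0429]
tool_rot: [[-0.999, -0.047, 0.002], [-0.047, 0.999, -0.001], [-0.002, -0.001, -1.0]]
ft_force: [-0.2, -0.3, -0.5]
grip_width: 0.0684
```

Call:
step_arm:
  steps: [0.8,0,0,-0.1,0,0,0,0.8,0,0,-0.25,0,0,0,0.8,0.1,0,-0.4,0,0,0,0.8,0.1,0,-0.6,0,0,0,0.8,0.1,0,-0.6,0,0,0,0.8,0.1,0,-0.6,0,0,0]

```text
time_s: 15.45
position: [0.5117, -0.1812, 0.225]
tool_rot: [[-0.999, -0.047, 0.005], [-0.047, 0.999, -0.003], [-0.005, -0.003, -1.0]]
ft_force: [0.3, 0.2, -0.2]
grip_width: 0.0683
```

```bash
python3 - <<'E'
from h import *
np.set_printoptions(precision=4,suppress=True)
rel(0,0,.2)
im,d,c=wsnap('w7')
cv2.imwrite('pics/w7z.png',cv2.resize(im[130:340,170:350],None,fx=3.5,fy=3.5,interpolation=cv2.INTER_CUBIC)[:600])
for t in('bezel_top','bezel_index','pointer_tip','master','master_nose'):
    print(t,[(r['pixel'],round(r['score'],2)) for r in imaging.pinpoint('wrist',t)][:3])
g=gauge('w7',(.48,.6),(-.22,-.14),[(.054,.068)]); print(g)
cc=np.array([*g[0][2][0],0])/1000-O; print('block comp',cc@ca,cc@cb)
E
```

```text
t 15.45 pos [ 0.5117 -0.1812  0.225 ] comp xy [-0.1143 -0.0005] z 0.225 ft comp [ 0.3  0.1 -0.2] torq [ 0.001 -0.049 -0.043] w 0.0683
shift [-0.3805  0.0021  0.0852] turn z -0.0007 tilt xy [ 0.3  -0.18] q6 -124.7
bezel_top [([254.7, 330.8], 0.78)]
bezel_index [([259.0, 309.9], 0.98), ([21.2, 122.8], 0.36)]
pointer_tip [([272.1, 316.3], 0.48)]
master [([254.9, 191.5], 0.74)]
master_nose []
[(np.float64(0.056545088056559556), array([ 0.539 , -0.1787,  0.0565]), ((539.6405029296875, -178.86148071289062), (38.96833038330078, 29.767641067504883), 3.5263519287109375), 1208)]
block comp -0.08623143778624233 0.0005312415598472908
```

View pics/w7z.png

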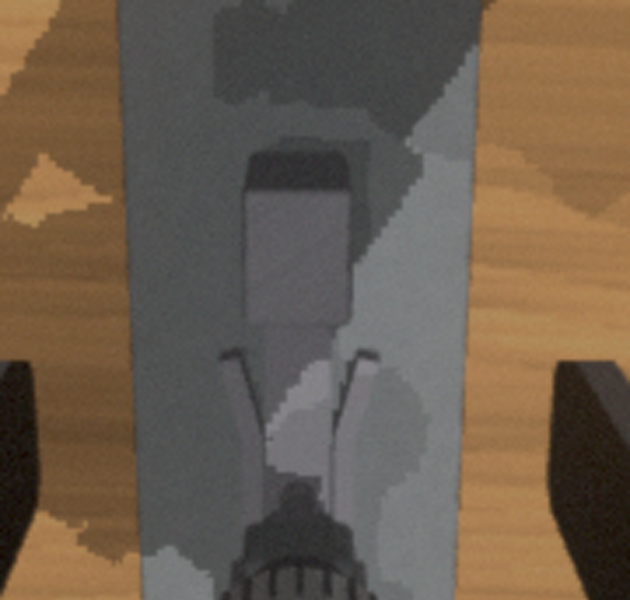

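View pics/w7b.png

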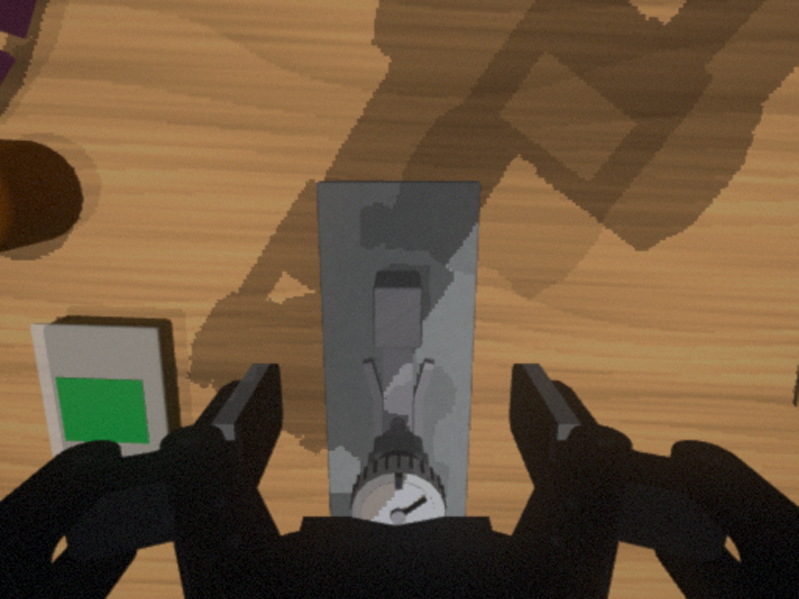

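Call:
step_arm:
  steps: [1,-0.2,0.002,-0.08,0,0,0,1,-0.2,0.002,-0.08,0,0,0,1,-0.2,0.002,-0.08,0,0,0,1,-0.2,0.002,-0.08,0,0,0]

```text
time_s: 16.15
position: [0.5704, -0.1772, 0.2451]
tool_rot: [[-0.999, -0.047, -0.002], [-0.047, 0.999, 0.001], [0.002, 0.001, -1.0]]
ft_force: [-0.4, -0.5, -0.3]
grip_width: 0.0854
```

```bash
cat >> h.py <<'E'
def dial(f):
    im,d,c=wsnap(f)
    C=w2px('w',O+np.array([0,0,.1285]),c=c); print('pred centre px',C)
    # rectify dial plane: 10 px/mm, comp -x up, +y... right
    H=60; src=[];dst=[]
    for a,b in((-30,-30),(30,-30),(30,30),(-30,30)):
        src.append(w2px('w',O+ca*a/1e3+cb*b/1e3+np.array([0,0,.1285]),c=c)); dst.append(((b+30)*10,(a+30)*10))
    M=cv2.getPerspectiveTransform(np.float32(src),np.float32(dst))
    cv2.imwrite('pics/'+f+'r.png',cv2.warpPerspective(im,M,(600,600),flags=cv2.INTER_CUBIC))
    for t in('bezel_top','bezel_index','pointer_tip'):
        print(t,[(np.round(px2w('w',r['pixel'],.1285,c=c)-O,4)@np.c_[ca,cb],round(r['score'],2)) for r in imaging.pinpoint('wrist',t)][:2])
E
python3 - <<'E'
from h import *
rel(0,0,.119)
dial('w8')
E
```

```text
t 16.15 pos [ 0.5704 -0.1772  0.2451] comp xy [-0.0554  0.0007] z 0.2451 ft comp [-0.5 -0.5 -0.3] torq [ 0.018  0.033 -0.008] w 0.0854
shift [-0.1855 -0.0027  0.42  ] turn z -0.0003 tilt xy [-0.11  0.05] q6 -121.3
pred centre px [252.89128797 253.89045743]
bezel_top [(array([ 0.00088024, -0.00254464]), 0.92), (array([0.01723178, 0.13933925]), 0.2)]
bezel_index [(array([-0.01968753,  0.00283747]), 0.76)]
pointer_tip [(array([-0.01009476,  0.01299369]), 0.55)]
```

View pics/w8r.png

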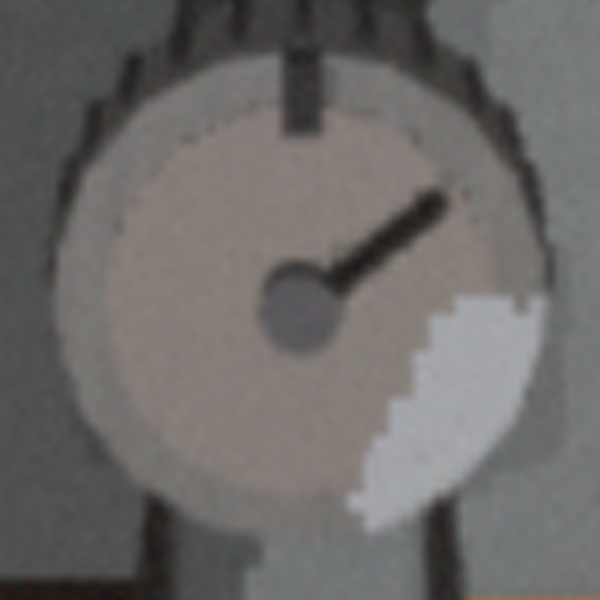

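Call:
step_arm:
  steps: [1,-0.1855,-0.0027,0.1,0,0,0,1,-0.1855,-0.0027,0.2,0,0,0,1,-0.1855,-0.0027,0.35,0,0,0,1,-0.1855,-0.0027,0.42,0,0,0,1,-0.1855,-0.0027,0.42,0,0,0,1,-0.1855,-0.0027,0.42,0,0,0]

```text
time_s: 16.95
position: [0.6267, -0.1759, 0.1214]
tool_rot: [[-0.999, -0.047, 0.001], [-0.047, 0.999, -0.0], [-0.001, -0.001, -1.0]]
ft_force: [0.2, 0.3, -0.0]
grip_width: 0.0858
```

```bash
python3 -c "
from h import *
rel(0,0,.119)"
```

```text
t 16.95 pos [ 0.6267 -0.1759  0.1214] comp xy [ 0.0009 -0.0007] z 0.1214 ft comp [ 0.2  0.3 -0. ] torq [-0.023 -0.018  0.013] w 0.0858
shift [0.0029 0.0022 0.0079] turn z -0.001 tilt xy [ 0.06 -0.03] q6 -118.8
```

Call:
step_arm:
  steps: [0.7,0.004,0.002,0.006,0,0,0,0.62,0.004,0.002,0.006,0,0,0,0.4,0.004,0.002,0.006,0,0,0,0.4,0.004,0.002,0.006,0,0,0,0.4,0.004,0.002,0.006,0,0,0]
  grip_force: 30

```text
time_s: 17.45
position: [0.6255, -0.175, 0.12]
tool_rot: [[-0.999, -0.047, 0.002], [-0.047, 0.999, -0.001], [-0.002, -0.001, -1.0]]
ft_force: [-2.4, 1.4, 5.5]
grip_width: 0.0487
```

Call:
step_arm:
  steps: [0.4,0,0,0,0,0,0.1,0.4,0,0,0,0,0,0.25,0.4,0,0,0,0,0,0.4,0.4,0,0,0,0,0,0.55,0.4,0,0,0,0,0,0.55,0.4,0,0,0,0,0,0.55]

```text
time_s: 18.05
position: [0.6255, -0.1749, 0.12]
tool_rot: [[-0.927, 0.376, 0.002], [0.376, 0.927, -0.0], [-0.002, 0.0, -1.0]]
ft_force: [-1.9, 2.7, 6.4]
grip_width: 0.0491
```

```bash
python3 -c "
from h import *
rel(0,0,.119)"
```

```text
t 18.05 pos [ 0.6255 -0.1749  0.12  ] comp xy [-0.0002  0.0004] z 0.12 ft comp [-1.7  2.8  6.4] torq [ 0.316  0.261 -0.109] w 0.0491
shift [-0.0013 -0.001   0.0032] turn z -0.5508 tilt xy [ 0.09 -0.03] q6 -94.0
```

Call:
step_arm:
  steps: [0.4,0,0,0,0,0,0.15,0.4,0,0,0,0,0,0.3,0.4,0,0,0,0,0,0.45,0.4,0,0,0,0,0,0.571,0.4,0,0,0,0,0,0.571,0.4,0,0,0,0,0,0.571]

```text
time_s: 18.65
position: [0.6256, -0.1748, 0.12]
tool_rot: [[-0.672, 0.74, 0.002], [0.74, 0.672, -0.0], [-0.001, 0.001, -1.0]]
ft_force: [-1.3, 3.3, 5.6]
grip_width: 0.049
```

Call:
step_arm:
  steps: [0.65,0,0,0,0,0,0,1,0,0,0,0,0,0,1,0,0,0,0,0,0,1,0,0,0,0,0,0]

```text
time_s: 19.05
position: [0.6253, -0.1752, 0.1184]
tool_rot: [[-0.672, 0.74, -0.0], [0.74, 0.672, 0.0], [0.0, -0.0, -1.0]]
ft_force: [0.3, -0.3, -1.0]
grip_width: 0.0852
```

```bash
python3 -c "
from h import *
rel(-.055,0,.245)"
```

```text
t 19.05 pos [ 0.6253 -0.1752  0.1184] comp xy [-0.0005  0.0002] z 0.1184 ft comp [ 0.3 -0.3 -1. ] torq [-0.025  0.014  0.018] w 0.0852
shift [ 0.1152 -0.1405 -0.422 ] turn z -1.1218 tilt xy [-0.01  0.  ] q6 -68.3
```

Call:
step_arm:
  steps: [1,0,0,-0.1,0,0,0,1,0,0,-0.22,0,0,0,1,0.1152,-0.1405,-0.422,0,0,-0.3,1,0.1152,-0.1405,-0.422,0,0,-0.6,1,0.1152,-0.1405,-0.422,0,0,-0.8,1,0.1152,-0.1405,-0.422,0,0,-1,1,0.1152,-0.1405,-0.422,0,0,-1]

```text
time_s: 19.75
position: [0.5707, -0.1779, 0.2454]
tool_rot: [[-0.997, 0.077, 0.0], [0.077, 0.997, -0.0], [-0.0, -0.0, -1.0]]
ft_force: [-0.3, -0.1, 0.1]
grip_width: 0.0855
```

```bash
python3 - <<'E'
from h import *
rel(-.055,0,.245)
dial('w9')
E
```

```text
t 19.75 pos [ 0.5707 -0.1779  0.2454] comp xy [-0.0552  0.    ] z 0.2454 ft comp [-0.3 -0.1  0.1] torq [ 0.01  -0.015 -0.008] w 0.0855
shift [-0.0006  0.      0.0012] turn z -0.1592 tilt xy [ 0.02 -0.01] q6 -114.2
pred centre px [261.46005874 252.50863537]
bezel_top [(array([0.00239706, 0.00198849]), 0.85)]
bezel_index [(array([-0.0123167 ,  0.01890579]), 0.6), (array([-0.01109814,  0.01083888]), 0.37)]
pointer_tip [(array([-0.01257296,  0.01351187]), 0.63), (array([-0.00970516,  0.01697969]), 0.53)]
```

View pics/w9r.png

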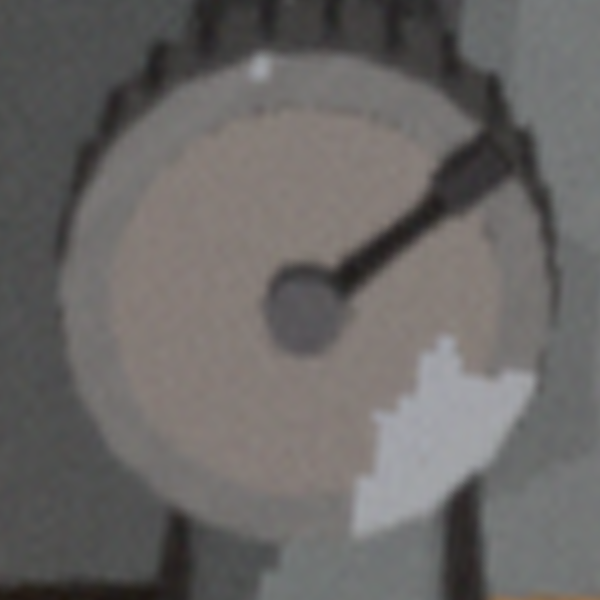

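Call:
step_arm:
  steps: [1,0.1,0.007,0,0,0,-0.159,1,0.1,0.007,0.15,0,0,-0.159,1,0.1,0.007,0.3,0,0,-0.159,1,0.1,0.007,0.45,0,0,-0.159,1,0.1,0.007,0.6,0,0,-0.159,1,0.1,0.007,0.6,0,0,-0.159,1,0.1,0.007,0.6,0,0,-0.159]

```text
time_s: 20.65
position: [0.5416, -0.1734, 0.066]
tool_rot: [[-0.999, -0.04, 0.0], [-0.04, 0.999, -0.0], [-0.0, -0.0, -1.0]]
ft_force: [0.3, -0.6, 0.6]
grip_width: 0.0858
```

```bash
python3 -c "
from h import *
rel(-.0855,0,.0420)"
```

```text
t 20.65 pos [ 0.5416 -0.1734  0.066 ] comp xy [-0.084   0.0059] z 0.066 ft comp [ 0.3 -0.6  0.6] torq [-0.067 -0.005  0.039] w 0.0858
shift [ 0.0048 -0.0196  0.0799] turn z -0.01 tilt xy [ 0. -0.] q6 -121.9
```

Call:
step_arm:
  steps: [1,0.0048,-0.0196,0,0,0,-0.01,1,0.0048,-0.0196,0.05,0,0,-0.01,1,0.0048,-0.0196,0.079,0,0,-0.01,1,0.0048,-0.0196,0.079,0,0,-0.01,1,0.0048,-0.0196,0.079,0,0,-0.01]

```text
time_s: 21.15
position: [0.5403, -0.1794, 0.0424]
tool_rot: [[-0.999, -0.049, 0.001], [-0.049, 0.999, -0.001], [-0.001, -0.001, -1.0]]
ft_force: [-0.1, -0.0, -0.1]
grip_width: 0.0852
```

```bash
python3 -c "
from h import *
rel(-.0855,0,.0420)"
```

```text
t 21.15 pos [ 0.5403 -0.1794  0.0424] comp xy [-0.0856 -0.0001] z 0.0424 ft comp [-0.1 -0.  -0.1] torq [-0.011  0.023 -0.013] w 0.0852
shift [-0.0003  0.0002  0.0012] turn z 0.0021 tilt xy [ 0.07 -0.04] q6 -123.1
```

Call:
step_arm:
  steps: [0,0,0,0,0,0,0,0,0,0,0,0,0,0,0,0,0,0,0,0,0,0,0,0,0,0,0,0,0,0,0,0,0,0,0,0,0,0,0,0,0,0]
  grip_force: 30

```text
time_s: 21.75
position: [0.5401, -0.1793, 0.0417]
tool_rot: [[-0.999, -0.049, 0.0], [-0.049, 0.999, -0.0], [-0.0, -0.0, -1.0]]
ft_force: [-0.4, -0.9, 2.6]
grip_width: 0.0301
```

Call:
step_arm:
  steps: [0,0,0,0,0,0,0,0,0,0,0,0,0,0,0,0.01,0,-0.002,0,0,0,0,0.04,0,-0.002,0,0,0,0,0.08,0,-0.002,0,0,0,0,0.13,0,-0.002,0,0,0,0,0.18,0,-0.002,0,0,0,0,0.24,0,-0.002,0,0,0,0,0.32,0,-0.002,0,0,0,0,0.32,0,-0.002,0,0,0]
  grip_force: 100

```text
time_s: 22.75
position: [0.4418, -0.1834, 0.0419]
tool_rot: [[-0.999, -0.048, -0.002], [-0.048, 0.999, 0.001], [0.002, 0.001, -1.0]]
ft_force: [-2.1, -0.2, -2.7]
grip_width: 0.0287
```

```bash
python3 -c "
from h import *
rel(-.19,0.1,.12)"
```

```text
t 22.75 pos [ 0.4418 -0.1834  0.0419] comp xy [-0.1842  0.0006] z 0.0419 ft comp [-2.1 -0.1 -2.7] torq [0.064 0.058 0.022] w 0.0287
shift [ 0.0196  0.3317 -0.2597] turn z 0.0008 tilt xy [-0.13  0.08] q6 -129.5
```

Call:
step_arm:
  steps: [0,0.02,0,-0.1,0,0,0,0,0.02,0,-0.22,0,0,0,0,0.02,0.2,-0.22,0,0,-0.1,0,0.02,0.4,-0.22,0,0,-0.2,0,0.02,0.6,-0.22,0,0,-0.266,0,0.02,0.8,-0.22,0,0,-0.266,0,0.0,1.0,-0.22,0,0,-0.266,0,0.0,1.0,-0.22,0,0,-0.266,0,0.0,1.0,-0.22,0,0,-0.266]

```text
time_s: 23.65
position: [0.4278, 0.1212, 0.1074]
tool_rot: [[-0.965, -0.262, -0.003], [-0.262, 0.965, 0.001], [0.002, 0.002, -1.0]]
ft_force: [0.7, -1.1, -6.5]
grip_width: 0.0289
```

```bash
cat >> h.py <<'E'
def relw(x,y,z,yaw):
    t=np.array([x,y,0])-O; rel(t@ca,t@cb,z,yaw)
E
python3 -c "
from h import *
relw(.4280,.1566,.036,194.8)"
```

```text
t 23.65 pos [0.4278 0.1212 0.1074] comp xy [-0.1837  0.3056] z 0.1074 ft comp [ 0.7 -1.1 -6.5] torq [-0.11   0.045  0.004] w 0.0289
shift [-0.0321  0.1131  0.2382] turn z 0.0091 tilt xy [-0.15  0.08] q6 -104.8
```

Call:
step_arm:
  steps: [0,-0.032,0.113,0,0,0,0.009,0,-0.032,0.113,0.1,0,0,0.009,0,-0.032,0.113,0.2,0,0,0.009,0,-0.032,0.113,0.225,0,0,0.009,0,-0.032,0.113,0.242,0,0,0.009,0,-0.032,0.113,0.242,0,0,0.009,0,-0.032,0.113,0.242,0,0,0.009]

```text
time_s: 24.35
position: [0.4305, 0.1509, 0.0363]
tool_rot: [[-0.969, -0.248, 0.002], [-0.248, 0.969, 0.0], [-0.002, -0.0, -1.0]]
ft_force: [-0.4, -0.1, -7.0]
grip_width: 0.0289
```

```bash
python3 -c "
from h import *
relw(.4280,.1566,.0337,194.8)"
```

```text
t 24.35 pos [0.4305 0.1509 0.0363] comp xy [-0.1796  0.3351] z 0.0363 ft comp [-0.5 -0.1 -7. ] torq [ 0.006  0.106 -0.003] w 0.0289
shift [0.0034 0.0205 0.0085] turn z -0.0096 tilt xy [0.09 0.01] q6 -100.0
```

Call:
step_arm:
  steps: [0,0,0,0.006,0,0,0,0,0,0,0.0085,0,0,0,0,0,0,0.0085,0,0,0]

```text
time_s: 24.65
position: [0.4303, 0.1509, 0.0338]
tool_rot: [[-0.969, -0.248, 0.002], [-0.248, 0.969, 0.0], [-0.002, -0.0, -1.0]]
ft_force: [-1.2, -1.6, 4.5]
grip_width: 0.0289
```

Call:
step_arm:
  steps: [0.45,0,0,0,0,0,0,0.8,0,0,0,0,0,0,0.8,0,0,0,0,0,0,0.8,0,0,-0.1,0,0,0,0.8,0,0,-0.25,0,0,0,0.8,0,0.2,-0.45,0,0,0.25,1,-0.15,0.3,-0.7,0,0,0.278,1,-0.15,0.3,-0.7,0,0,0.278,1,-0.15,0.3,-0.7,0,0,0.278]

```text
time_s: 25.55
position: [0.4522, 0.2514, 0.2467]
tool_rot: [[-0.999, -0.034, 0.006], [-0.034, 0.999, 0.002], [-0.006, 0.002, -1.0]]
ft_force: [-0.0, -0.3, -0.2]
grip_width: 0.0852
```

```bash
python3 - <<'E'
from h import *
wsnap('w10')
print('M block',gauge('w10',(.36,.48),(.1,.2),[(.045,.06)]))
print('S block',gauge('w10',(.36,.48),(.215,.3),[(.0335,.045)]))
print('S tong',gauge('w10',(.40,.58),(.215,.3),[(.024,.0335)]))
c=np.load('pics/w10c.npz'); c=(c['K'],c['T'])
for t in ('spacer','spacer_nose'): print(t,[px2w('w',r['pixel'],.004,c=c) for r in imaging.pinpoint('wrist',t)][:2])
relw(.4206,.2543,.1,182.3)
E
```

```text
M block [(np.float64(0.05219000855078648), array([0.43238609, 0.15323534, 0.05200435]), ((433.106201171875, 152.33311462402344), (39.94561767578125, 30.538787841796875), 14.204257011413574), 1217)]
S block [(np.float64(0.03830296695997909), array([0.42098415, 0.25642726, 0.03825936]), ((421.7469482421875, 256.5760192871094), (54.89859390258789, 29.935546875), 1.4798811674118042), 1563)]
S tong [(np.float64(0.03052244731244641), array([0.48624281, 0.25837071, 0.03027585]), ((488.73736572265625, 258.69818115234375), (75.48141479492188, 19.788196563720703), 1.6740425825119019), 1115)]
spacer [array([0.42306331, 0.25455093, 0.004     ])]
spacer_nose [array([0.54732384, 0.26114724, 0.004     ]), array([0.42041755, 0.25593639, 0.004     ])]
t 25.7 pos [0.4513 0.2498 0.2433] comp xy [-0.1541  0.4329] z 0.2433 ft comp [-0.1  0.1 -0.5] torq [ 0.007 -0.033 -0.033] w 0.0853
shift [0.1026 0.0182 0.4775] turn z -0.0078 tilt xy [0.1  0.02] q6 -76.1
```

View pics/w10b.png

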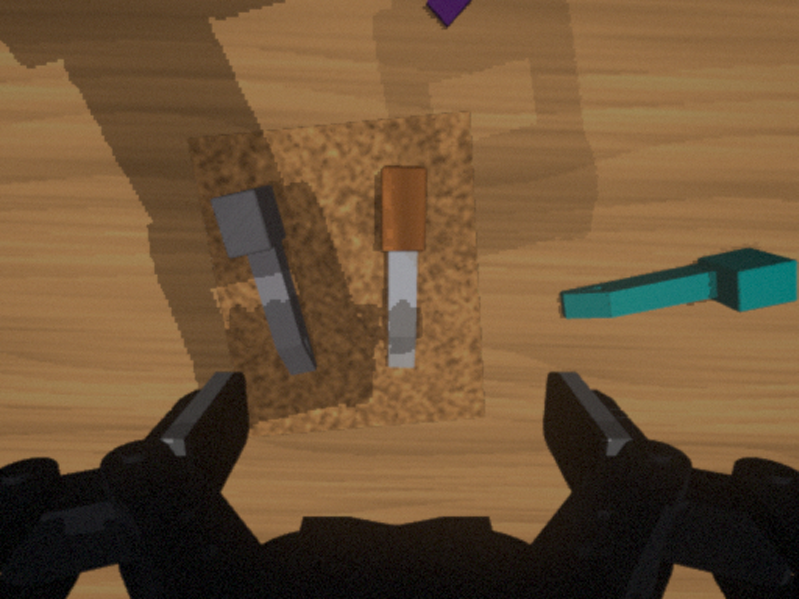

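Call:
step_arm:
  steps: [1,0.1,0.018,0.15,0,0,-0.008,1,0.1,0.018,0.3,0,0,-0.008,1,0.1,0.018,0.47,0,0,-0.008,1,0.1,0.018,0.47,0,0,-0.008,1,0.1,0.018,0.47,0,0,-0.008,1,0.1,0.018,0.47,0,0,-0.008]

```text
time_s: 26.3
position: [0.422, 0.2538, 0.1037]
tool_rot: [[-0.999, -0.039, 0.003], [-0.039, 0.999, 0.001], [-0.003, 0.001, -1.0]]
ft_force: [-0.1, -0.8, -0.2]
grip_width: 0.0854
```

```bash
python3 - <<'E'
from h import *
relw(.4206,.2543,.026,182)
wsnap('w11')
print('S block',gauge('w11',(.36,.48),(.215,.3),[(.0335,.045)]))
print('M block',gauge('w11',(.36,.48),(.1,.2),[(.045,.06)]))
E
```

```text
t 26.3 pos [0.422  0.2538 0.1037] comp xy [-0.1832  0.4383] z 0.1037 ft comp [-0.1 -0.8 -0.2] torq [-0.012  0.026  0.026] w 0.0854
shift [0.0053 0.0017 0.259 ] turn z 0.0048 tilt xy [0.16 0.05] q6 -75.0
S block [(np.float64(0.03702236620845814), array([0.418512  , 0.25549379, 0.03697861]), ((420.06671142578125, 255.6051025390625), (55.50313186645508, 30.068422317504883), 1.771094799041748), 3883)]
M block [(np.float64(0.05097456049003307), array([0.42972087, 0.15266124, 0.0507089 ]), ((431.26739501953125, 151.6455078125), (40.501773834228516, 31.03496551513672), 15.584624290466309), 3351)]
```

View pics/w11b.png

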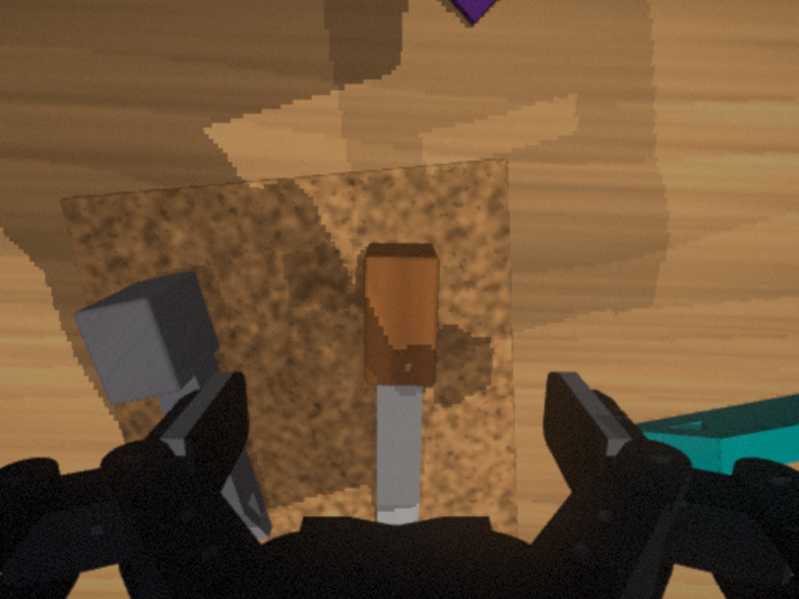

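Call:
step_arm:
  steps: [1,0.005,0.003,0.12,0,0,0.005,1,0.005,0.003,0.22,0,0,0.005,1,0.005,0.003,0.257,0,0,0.005,1,0.005,0.003,0.257,0,0,0.005,1,0.005,0.003,0.257,0,0,0.005]

```text
time_s: 26.85
position: [0.4204, 0.2549, 0.0262]
tool_rot: [[-0.999, -0.035, 0.002], [-0.035, 0.999, 0.001], [-0.002, 0.001, -1.0]]
ft_force: [-0.6, -0.2, 0.4]
grip_width: 0.0852
```

Call:
step_arm:
  steps: [0,0,0,0,0,0,0,0,0,0,0,0,0,0,0,0,0,0,0,0,0,0,0,0,0,0,0,0,0,0,0,0,0,0,0,0,0,0,0,0,0,0]
  grip_force: 30

```text
time_s: 27.45
position: [0.4197, 0.2547, 0.0253]
tool_rot: [[-0.999, -0.035, 0.001], [-0.035, 0.999, 0.0], [-0.001, 0.0, -1.0]]
ft_force: [-1.3, -0.1, 6.8]
grip_width: 0.0295
```

```bash
python3 -c "
from h import *
relw(.4206,.2543,.026,182)"
```

```text
t 27.45 pos [0.4197 0.2547 0.0253] comp xy [-0.1855  0.4393] z 0.0253 ft comp [-1.3 -0.   6.8] torq [0.025 0.171 0.017] w 0.0295
shift [-0.003  -0.0016 -0.0025] turn z 0.0004 tilt xy [0.05 0.02] q6 -74.6
```

Call:
step_arm:
  steps: [0,0,0,0,0,0,0,0,0,0,0,0,0,0,0,0,0,-0.12,0,0,0,0,0,0,-0.26,0,0,0,0,0,-0.2,-0.26,0,0,0,0,0,-0.4,-0.26,0,0,0,0,0,-0.6,-0.26,0,0,0,0,-0.03,-0.8,-0.26,0,0,0,0,-0.03,-1,-0.26,0,0,0,0,-0.03,-1,-0.26,0,0,0]
  grip_force: 100

```text
time_s: 28.45
position: [0.4382, -0.0464, 0.1024]
tool_rot: [[-0.999, -0.035, -0.001], [-0.035, 0.999, 0.001], [0.001, 0.001, -1.0]]
ft_force: [1.3, 0.5, -5.0]
grip_width: 0.0284
```

Call:
step_arm:
  steps: [0,0,0,0,0,0,0,0,0,0,0,0,0,0]

```text
time_s: 28.65
position: [0.4384, -0.0454, 0.1022]
tool_rot: [[-0.999, -0.032, -0.002], [-0.032, 0.999, 0.001], [0.002, 0.001, -1.0]]
ft_force: [-0.2, 0.9, -4.8]
grip_width: 0.0285
```

```bash
python3 -c "
from h import *
rel(-.175,0,.06)"
```

```text
t 28.65 pos [ 0.4384 -0.0454  0.1022] comp xy [-0.1811  0.1386] z 0.1022 ft comp [-0.2  0.9 -4.8] torq [ 0.081  0.071 -0.036] w 0.0285
shift [-0.0276 -0.4618  0.1403] turn z -0.0195 tilt xy [-0.11  0.05] q6 -113.2
```

Call:
step_arm:
  steps: [0,-0.0276,-0.15,0,0,0,-0.0195,0,-0.0276,-0.3,0,0,0,-0.0195,0,-0.0276,-0.462,0,0,0,-0.0195,0,-0.0276,-0.462,0.08,0,0,-0.0195,0,-0.0276,-0.462,0.14,0,0,-0.0195,0,-0.0276,-0.462,0.14,0,0,-0.0195,0,-0.0276,-0.462,0.14,0,0,-0.0195]

```text
time_s: 29.35
position: [0.4522, -0.1816, 0.0609]
tool_rot: [[-0.999, -0.052, -0.001], [-0.052, 0.999, 0.001], [0.001, 0.001, -1.0]]
ft_force: [0.8, 1.1, -5.2]
grip_width: 0.0283
```

```bash
python3 - <<'E'
from h import *
rel(-.175,0,.0345)
E
```

```text
t 29.35 pos [ 0.4522 -0.1816  0.0609] comp xy [-0.1737  0.0019] z 0.0609 ft comp [ 0.9  1.  -5.2] torq [-0.012  0.032 -0.009] w 0.0283
shift [ 0.0044 -0.0065  0.088 ] turn z 0.0061 tilt xy [-0.05  0.04] q6 -128.8
```

Call:
step_arm:
  steps: [0,0.0044,-0.0065,0.03,0,0,0.006,0,0.0044,-0.0065,0.07,0,0,0.006,0,0.0044,-0.0065,0.087,0,0,0.006,0,0.0044,-0.0065,0.087,0,0,0.006,0,0.0044,-0.0065,0.087,0,0,0.006]

```text
time_s: 29.85
position: [0.4511, -0.1848, 0.035]
tool_rot: [[-0.999, -0.046, 0.0], [-0.046, 0.999, -0.0], [-0.0, -0.0, -1.0]]
ft_force: [0.6, 0.8, -5.3]
grip_width: 0.0282
```

```bash
python3 - <<'E'
from h import *
rel(-.136,0,.0342)
E
```

```text
t 29.85 pos [ 0.4511 -0.1848  0.035 ] comp xy [-0.175  -0.0012] z 0.035 ft comp [ 0.6  0.7 -5.3] torq [0.004 0.058 0.012] w 0.0282
shift [-0.1299  0.0043  0.0028] turn z -0.002 tilt xy [ 0.03 -0.02] q6 -128.9
```

Call:
step_arm:
  steps: [0,0,0.0035,0.002,0,0,-0.002,0,-0.03,0.0035,0.002,0,0,-0.002,0,-0.06,0.0035,0.002,0,0,-0.002,0,-0.09,0.0035,0.002,0,0,-0.002,0,-0.11,0.0035,0.002,0,0,-0.002,0,-0.13,0.0035,0.002,0,0,-0.002,0,-0.13,0.0035,0.002,0,0,-0.002]

```text
time_s: 30.55
position: [0.4905, -0.1819, 0.034]
tool_rot: [[-0.999, -0.048, 0.0], [-0.048, 0.999, -0.0], [-0.0, -0.0, -1.0]]
ft_force: [-0.2, 0.2, -5.4]
grip_width: 0.0284
```

```bash
python3 - <<'E'
from h import *
rel(-.111,0,.0338)
E
```

```text
t 30.55 pos [ 0.4905 -0.1819  0.034 ] comp xy [-0.1354 -0.0002] z 0.034 ft comp [-0.2  0.2 -5.4] torq [0.028 0.116 0.033] w 0.0284
shift [-0.0814  0.0007  0.0007] turn z 0.0004 tilt xy [ 0.03 -0.01] q6 -126.1
```

Call:
step_arm:
  steps: [0,-0.02,0,0,0,0,0,0,-0.04,0,0,0,0,0,0,-0.055,0,0,0,0,0,0,-0.07,0,0,0,0,0,0,-0.0814,0,0,0,0,0,0,-0.0814,0,0,0,0,0]

```text
time_s: 31.15
position: [0.5146, -0.1808, 0.034]
tool_rot: [[-0.999, -0.048, 0.0], [-0.048, 0.999, -0.0], [-0.0, -0.0, -1.0]]
ft_force: [-0.4, -0.4, -4.7]
grip_width: 0.0284
```

Call:
step_arm:
  steps: [0,-0.01,0,0,0,0,0,0,-0.02,0,0,0,0,0,0,-0.03,0,0,0,0,0,0,-0.04,0,0,0,0,0,0,-0.05,0,0,0,0,0,0,-0.05,0,0,0,0,0]

```text
time_s: 31.75
position: [0.5288, -0.1799, 0.0339]
tool_rot: [[-0.999, -0.047, -0.001], [-0.047, 0.999, 0.001], [0.001, 0.001, -1.0]]
ft_force: [-2.4, 0.7, -5.2]
grip_width: 0.0286
```

```bash
python3 - <<'E'
from h import *
rel(-.0885,0,.0338)
E
```

```text
t 31.75 pos [ 0.5288 -0.1799  0.0339] comp xy [-0.0971  0.    ] z 0.0339 ft comp [-2.3  0.8 -5.2] torq [0.085 0.435 0.04 ] w 0.0286
shift [-0.0286 -0.      0.0002] turn z -0.0001 tilt xy [-0.07  0.03] q6 -123.6
```

Call:
step_arm:
  steps: [0,-0.006,0,0,0,0,0,0,-0.012,0,0,0,0,0,0,-0.018,0,0,0,0,0,0,-0.024,0,0,0,0,0,0,-0.0275,0,0,0,0,0,0,-0.0275,0,0,0,0,0]

```text
time_s: 32.35
position: [0.5378, -0.1797, 0.034]
tool_rot: [[-0.999, -0.047, 0.001], [-0.047, 0.999, -0.0], [-0.001, -0.0, -1.0]]
ft_force: [-0.2, 0.5, -7.6]
grip_width: 0.0285
```

Call:
step_arm:
  steps: [0,-0.0015,0,0,0,0,0,0,-0.0015,0,0,0,0,0]

```text
time_s: 32.55
position: [0.538, -0.1797, 0.034]
tool_rot: [[-0.999, -0.047, 0.0], [-0.047, 0.999, 0.0], [-0.0, 0.0, -1.0]]
ft_force: [-1.2, -0.1, -6.4]
grip_width: 0.0286
```

Call:
step_arm:
  steps: [0,-0.001,0,0,0,0,0,0,-0.001,0,0,0,0,0]

```text
time_s: 32.75
position: [0.5381, -0.1797, 0.034]
tool_rot: [[-0.999, -0.047, -0.0], [-0.047, 0.999, 0.0], [0.0, 0.0, -1.0]]
ft_force: [-2.1, 0.6, -6.3]
grip_width: 0.0283
```

Call:
step_arm:
  steps: [0,-0.001,0,0,0,0,0,0,-0.001,0,0,0,0,0]

```text
time_s: 32.95
position: [0.5384, -0.1797, 0.0341]
tool_rot: [[-0.999, -0.047, -0.0], [-0.047, 0.999, 0.0], [0.0, 0.0, -1.0]]
ft_force: [-2.1, -0.5, -6.6]
grip_width: 0.0284
```

```bash
python3 - <<'E'
from h import *
rel(-.0857,0,.0338)
E
```

```text
t 32.95 pos [ 0.5384 -0.1797  0.0341] comp xy [-0.0875 -0.0002] z 0.0341 ft comp [-2.1 -0.4 -6.6] torq [-0.082  0.497 -0.005] w 0.0284
shift [-0.006   0.0007  0.0008] turn z -0.0003 tilt xy [-0.01  0.  ] q6 -123.1
```

Call:
step_arm:
  steps: [0,-0.001,0,0,0,0,0,0,-0.001,0,0,0,0,0]

```text
time_s: 33.15
position: [0.5388, -0.1796, 0.0341]
tool_rot: [[-0.999, -0.047, 0.0], [-0.047, 0.999, -0.0], [-0.0, -0.0, -1.0]]
ft_force: [-1.2, 0.6, -8.9]
grip_width: 0.0287
```

Call:
step_arm:
  steps: [0,-0.001,0,0,0,0,0,0,-0.001,0,0,0,0,0]

```text
time_s: 33.35
position: [0.5391, -0.1796, 0.0341]
tool_rot: [[-0.999, -0.047, 0.0], [-0.047, 0.999, -0.0], [-0.0, -0.0, -1.0]]
ft_force: [-1.5, 0.1, -7.5]
grip_width: 0.0284
```

Call:
step_arm:
  steps: [0,-0.001,0,0,0,0,0,0,-0.001,0,0,0,0,0]

```text
time_s: 33.55
position: [0.5394, -0.1796, 0.034]
tool_rot: [[-0.999, -0.047, 0.0], [-0.047, 0.999, 0.0], [-0.0, 0.0, -1.0]]
ft_force: [-1.4, -0.2, -7.1]
grip_width: 0.0285
```

Call:
step_arm:
  steps: [0,-0.001,0,0,0,0,0,0,-0.001,0,0,0,0,0]

```text
time_s: 33.75
position: [0.5397, -0.1796, 0.0341]
tool_rot: [[-0.999, -0.047, 0.0], [-0.047, 0.999, -0.0], [-0.0, -0.0, -1.0]]
ft_force: [-2.2, 0.9, -7.5]
grip_width: 0.0288
```

Call:
step_arm:
  steps: [0,-0.001,0,0,0,0,0,0,-0.001,0,0,0,0,0]

```text
time_s: 33.95
position: [0.54, -0.1796, 0.034]
tool_rot: [[-0.999, -0.047, 0.0], [-0.047, 0.999, 0.0], [-0.0, 0.0, -1.0]]
ft_force: [-1.8, 0.4, -7.2]
grip_width: 0.0286
```

Call:
step_arm:
  steps: [0,-0.001,0,0,0,0,0,0,-0.001,0,0,0,0,0]

```text
time_s: 34.15
position: [0.5403, -0.1796, 0.0341]
tool_rot: [[-0.999, -0.047, 0.0], [-0.047, 0.999, -0.0], [-0.0, -0.0, -1.0]]
ft_force: [-1.5, 0.4, -6.3]
grip_width: 0.0284
```

Call:
step_arm:
  steps: [0,-0.001,0,0,0,0,0,0,-0.001,0,0,0,0,0]

```text
time_s: 34.35
position: [0.5404, -0.1796, 0.0341]
tool_rot: [[-0.999, -0.047, -0.0], [-0.047, 0.999, 0.0], [0.0, 0.0, -1.0]]
ft_force: [-2.1, 0.4, -6.3]
grip_width: 0.0283
```

Call:
step_arm:
  steps: [0,-0.001,0,0,0,0,0,0,-0.001,0,0,0,0,0]

```text
time_s: 34.55
position: [0.5405, -0.1795, 0.034]
tool_rot: [[-0.999, -0.047, -0.001], [-0.047, 0.999, 0.0], [0.001, 0.0, -1.0]]
ft_force: [-4.9, -0.4, -5.3]
grip_width: 0.0286
```

Call:
step_arm:
  steps: [0,-0.001,0,0,0,0,0,0,-0.001,0,0,0,0,0]

```text
time_s: 34.75
position: [0.5405, -0.1795, 0.034]
tool_rot: [[-0.999, -0.047, -0.002], [-0.047, 0.999, 0.0], [0.002, 0.0, -1.0]]
ft_force: [-7.3, -0.6, -4.8]
grip_width: 0.0287
```

Contact with the stop again at the same tool position, with 7 N. Releasing and rising.

Call:
step_arm:
  steps: [0.45,0,0,0,0,0,0,0.6,0,0,0,0,0,0,0.8,0,0,0,0,0,0,0.8,0,0,0,0,0,0]

```text
time_s: 35.15
position: [0.5417, -0.1797, 0.0345]
tool_rot: [[-0.999, -0.047, 0.002], [-0.047, 0.999, -0.001], [-0.002, -0.001, -1.0]]
ft_force: [-0.2, 0.5, -0.4]
grip_width: 0.0681
```

Call:
step_arm:
  steps: [0.8,0,0,-0.1,0,0,0,0.8,0,0,-0.25,0,0,0,0.8,0,0,-0.4,0,0,0,0.8,-0.1,0,-0.55,0,0,0,0.8,-0.1,0,-0.705,0,0,0,0.8,-0.1,0,-0.705,0,0,0,0.8,-0.1,0,-0.705,0,0,0]

```text
time_s: 35.85
position: [0.5713, -0.1781, 0.2464]
tool_rot: [[-0.999, -0.047, 0.002], [-0.047, 0.999, -0.001], [-0.002, -0.001, -1.0]]
ft_force: [-0.2, -0.8, -0.3]
grip_width: 0.0684
```

```bash
python3 - <<'E'
from h import *
rel(-.055,0,.245)
dial('w12')
g=gauge('w12',(.48,.6),(-.22,-.14),[(.041,.055)]); print(g)
cc=np.array([*g[0][2][0],0])/1000-O; print('block comp',cc@ca,cc@cb)
E
```

```text
t 35.85 pos [ 0.5713 -0.1781  0.2464] comp xy [-0.0546 -0.0002] z 0.2464 ft comp [-0.2 -0.8 -0.3] torq [-0.01  -0.003  0.037] w 0.0684
shift [0.0015 0.0007 0.0047] turn z 0.0001 tilt xy [ 0.12 -0.06] q6 -121.4
pred centre px [253.73358837 253.12226207]
bezel_top [(array([-9.98873371e-04,  4.74551262e-05]), 0.69)]
bezel_index [(array([-0.01039963,  0.0171128 ]), 0.62)]
pointer_tip [(array([-0.04574342,  0.00017095]), 0.67), (array([-0.00587148,  0.01759846]), 0.49)]
[(np.float64(0.04353863828941951), array([ 0.53952549, -0.17923568,  0.04352018]), ((540.2710571289062, -179.44036865234375), (55.11824035644531, 29.410717010498047), 3.4470107555389404), 1597)]
block comp -0.08562906518797177 -7.691721666544483e-05
```

View pics/w12r.png

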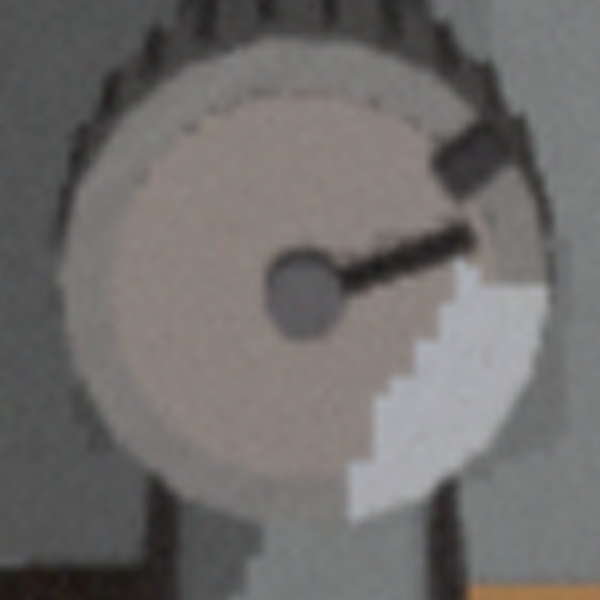

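View pics/w12b.png

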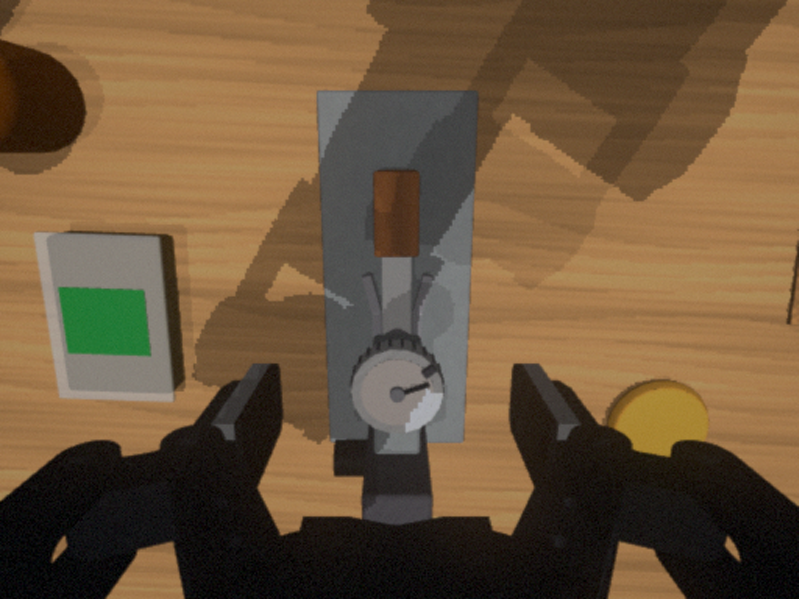

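```bash
python3 - <<'E'
from h import *
P=cloud('w12'); c=np.load('pics/w12c.npz'); c=(c['K'],c['T'])
z=P[...,2]; g=cv2.imread('pics/w12.png').astype(int)
for u in (212,225,245,265,285,295):
    v=np.where(z[40:120,u]>.006)[0][0]+40
    p=px2w('w',(u,v-.5),.012,c=c)-O; 
    m=np.where((P[90:200,u,2]>.040))[0]+90
    s=''
    if len(m)>5: s=[((px2w('w',(u,q),.046,c=c)-O)@ca).round(4) for q in (m[0]-.5,m[-1]+.5)]
    print(u,'near edge',(p@ca).round(4),'block top x range',s)
E
```

```text
212 near edge -0.1653 block top x range 
225 near edge -0.1653 block top x range 
245 near edge -0.1653 block top x range [np.float64(-0.1136), np.float64(-0.0585)]
265 near edge -0.1653 block top x range [np.float64(-0.1136), np.float64(-0.0585)]
285 near edge -0.1644 block top x range 
295 near edge -0.1653 block top x range
```

```bash
python3 -c "
from h import *
print(close_job())"
```

```text
the job is handed in; nothing more can be done
None
```

I zeroed the comparator on the steel master, put the master back on the mat and left the spacer home. I handed the job in at about 36 s of the 72 s. No verdict came back.

- **Master home:** I slid it in 0.3 mm steps until the stop pushed back with about 5 N, then let go.
- **Zero:** I turned the bezel about 50° clockwise. In the picture its index was in line with the pointer to within about 3°; the limit is 7°.
- **Master returned:** I put it on the cork mat near where it started. After release, depth put its top at about 51 mm, so it lies flat, and I did not touch it again.
- **Spacer home:** It met the stop at the same tool position as the master, with about 7 N, and I released it there.

**Last checks:**
- The pointer sits about 19° past the index, roughly 6.6 mm against the 6.4 mm expected, so the zero held.
- The wrist picture puts the spacer's block 0.3 to 0.7 mm short of ideal. That is within camera error and inside the 1.8 mm allowed. The master had measured 1.2 mm short the same way.
- The gripper was open and clear above the dial, with the wrist force near zero.
- The moves kept clear of the sweet box, cake and jar. I did not measure their positions again at the end.

The networks' dial points disagreed with the pictures by several millimetres in places. I took the dial angles from the flattened pictures instead.

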